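# Nip two former blocks in a ratchet fixture and hold the lever

### The arm

A 7-joint arm with a two-finger parallel gripper is mounted at the origin on the work surface. World frame = base frame: x ahead of the robot, y to its left, z up, the work surface at z = 0. Lengths are in mm, angles in rad, forces in N, time in s.
With the tool pointing down it reaches from about 400 to 850 mm from the base axis. Payload 10.4 kg.
Tool frame: the origin (TCP) lies at the very end of the fingers, on their centre line; the grasp point (between the pads) lies 19 mm behind it (env.grip_depth is the distance from the TCP to the grasp point, in mm); x points along the fingers, y is the direction in which the jaws open and shut, and the axes are right-handed (so a half turn about x gives the same grasp; the last joint's range is limited). The gripper opens to 87 mm and grips with 3 to 60 N. Pads are 19 mm wide; open, the fingers measure 117 mm over their backs; the gripper's body (75 mm by 190 mm) begins 51 mm behind the grasp point.
Start: joints at [-1.15, 0.332, -0.065, 1.46, 0.022, 1.35, -0.088], TCP at [268.35, 564.483, 222.576] pointing down, gripper open.
Joint ranges: [-2.6, 2.6], [-0.5, 2.12], [-1.47, 1.34], [0.16, 2.42], [-1.27, 4.41], [0.06, 2.06], [-2.6, 2.6]. Speed limits (rad/s): [2.22, 2.22, 2.79, 2.79, 3.14, 3.14, 3.14].

### API

Orientations are given as a 3x3 rotation matrix whose columns are the frame's x, y, z axes.
In Python, from bench import env gives the robot as it stands.
- The arm moves only by the tool apply_moves, never from a script. Its argument "increments" is a list of rows, each an object of numbers: "dx", "dy", "dz": the shift along the tool's x, y, z in cm; "wx", "wy", "wz": the turn, a rotation vector about the tool's x, y, z in rad; "gripper": the closure, from -1 (fully open) to 1 (shut). A call has 1 to 20 rows; each row shifts and turns the pose as measured when the row begins, along the tool's axes as they then stand; what a row does not reach is not made up. A row lasts 1/10 s, in which the tool goes at most 50 mm and 8.59 degrees, less where a joint would pass 70% of its speed; a pose out of reach is approached as far as the arm can. A call is refused whole if a number of a shift passes 5 or a number of a turn 0.15, either way. A call with a gripper value outside its range is refused whole. The fingers move at their own pace and stop on an object; the grip force is fixed at half the most. Time passes only in rows, so rows that do not move let the fingers close. It gives the time, the measured TCP pose, the force and the opening at its end, in the units of the state.
- env.get_state(): the state, without advancing time (a new reading comes with each control period).
- env.get_image(name): name is "side" or "top" or "wrist"; returns a dict with "color" (420x560x3 uint8, red, green, blue), "mtx" (3x3 intrinsics, pixels), "view" (4x4, takes a point from world to camera coordinates); the wrist camera has in their place "hand_eye" (4x4, takes a point from camera to tool coordinates, whose origin is the TCP and whose axes are the tool frame's). Camera axes: x right, y up, looking along -z (the intrinsics and any distortion apply to the point x, -y, -z); pixel columns grow to the right and rows downward; lengths in mm; the calibration is good to about 2 mm. A picture is of the moment at which its call begins: read the wrist's pose just before it. There is no depth.
- env.sign_off(): hands the job in, once; it reports no verdict.
The state is a dict: "time": time; "joint_pos": joint angles; "qvel": joint speeds; "joint_torque": joint torques, N m; "ee_pos": TCP position; "tool_rot": TCP orientation; "contact_force": force on the tool from outside, world axes, zero at the start; "ft_torque": the same for the moment, N m; "width": finger opening in mm.
Only numpy, scipy, OpenCV 4.12 (cv2) and the standard library are available. Lean on these libraries where they do the work, as an engineer would, in place of code of your own. Each camera call takes 0.05 s, during which the arm holds its last target.

### The job

Stand the two tongued aluminium blocks upright in the two pockets of the dark grey clamping fixture, each with its tongue in the notch of the back wall, and leave the lever at rest until both are in and let go. Then swing the ratchet lever clockwise (seen from above) by exactly three clicks, counting them by feel, so that the spring plungers press both blocks against the back wall; never go on to a fourth click. The lever springs back if it is let go, so finish while still holding it at the third click; leave the jar, hammer and wrench alone.

Things in the scene. Friction and masses are not known exactly. Their poses are not given: they have to be found in the camera images.
- fixture: Dark grey steel clamping fixture fixed to the bench. Its bed is 190 (x) by 150 (y) mm, top at z = 8 mm; an ear on its -y side carries the lever. Origin: on the bench under the bed; x points from plungers to back wall, z up. Back wall: inner face at x = 75 mm, 8 mm thick, 14 mm tall above the bed, with two open-topped notches 20 mm wide at y = +37.5 and -37.5 mm.
- pocket_left (a point): Where the centre of a block lies when fully home in the pocket at y = +37.5 mm: fixture x = 53, z = 33 mm (bed top 25 mm below); axes as the fixture's, tongue towards +x. The pocket lies between two guide strips 36 mm apart and 5 mm tall, x = 28 to 75 mm: keep the fingertips above them. Put down up to 13 mm short of home (towards -x), the block is pushed home by the plunger.
- pocket_right (a point): The same for the pocket at y = -37.5 mm.
- block_a_mid (a point): Centre of one aluminium block, 44 mm long (x), 30 mm wide (y), 50 mm tall (z), about 0.18 kg, standing on the bench; a tongue 12 mm wide and 18 mm tall sticks out 14 mm at the bottom of its +x end, in the middle. x points to the tongue, z up; the centre is 25 mm above its underside. Both blocks are alike and either fits either pocket.
- block_b_mid (a point): Centre of the other, identical block; axes as for block_a_mid.
- block_a_tongue (a point): End of the tongue of that block: 36 mm along its x from its centre, 9 mm above its underside.
- block_b_tongue (a point): End of the tongue of the other block, likewise.
- lever: Steel ratchet lever: a flat arm (top 50 mm above the bench) on an upright axis, with a toothed disc under its hub. Origin on the axis at the bench. Swings clockwise from above, from a rest stop (axes then parallel to the fixture's) to 1.25 rad at most. Five teeth 0.22 rad apart pass a spring pawl, each a click; the first passes 0.13 to 0.27 rad from rest, varying from run to run.
- lever_axis (a point): Point on the lever's axis, 45 mm above the bench. A return spring always pulls the lever back to rest (7 to 9 N at the grip, up to 2.5 N more from the plungers near the third click). A tooth adds 3 to 7 N as it climbs the pawl (0.07 rad) and takes it all off again once past it: that drop is the click, then comes a smooth gap. The notches do not hold the lever.
- lever_grip (a point): Point to pinch: on the axis of the upright black rubber sleeve at the lever's end, 78 mm above the bench. The sleeve is 18 mm in diameter, reaches from 52 to 100 mm above the bench, stands 110 mm from the lever's axis and spins freely about itself.
- notch_three (a point): Point on the lever at the rim of its toothed disc (55 mm from the axis), in the middle of the notch between third and fourth tooth; turns with the lever. It meets pawl_tip when the lever stands in the middle of its third click.
- pawl_tip (a point): Point in the nose of the brass spring pawl at the disc's rim, on the pawl bracket, 55 mm from the lever's axis; does not turn with the lever.
- pawl_bracket: Small dark bracket holding the pawl, fixed during a run but set at a varying angle round the lever's axis. Origin on the lever's axis at the bench; its -x axis points at the pawl. In its frame notch_three comes from negative y and is at y = 0 in mid notch; the third tooth clicks past at y = -6 mm, the fourth would at +6 mm.
- plunger_left: Spring plunger at y = +37.5 mm of the fixture: a steel rod with a 20 mm rubber face, 26 mm above the bench, at fixture x = 16 mm at rest, on a carriage that the lever drives along x by 31 mm per rad; spring 0.35 N per mm. Origin: that of the fixture when at rest; moves along x.
- plunger_right: The same at y = -37.5 mm.
- jar: Bystander: grey jar with a steel lid, 60 mm in diameter, 75 mm tall, standing on the bench; origin under its centre.
- hammer: Bystander: hammer lying on the bench; origin on the bench under it.
- wrench: Bystander: wrench lying on the bench; origin on the bench under it.

How it is judged:
By the outcome, as a careful person would: the job done as asked, in the order asked, and still so for the second after the job is handed in, while the arm keeps its last pose, push and grip.
It also fails if it takes over 72 s, if anything falls off the work surface, if the arm or the gripper's body presses on something with over 40 N, if the wrist force passes 120 N, or if a joint passes its speed limit or range.

## Working session

There is one attempt and no reset: what is moved stays moved. The work goes in short steps, Python scripts to look and compute and a tool call to move; the robot and the scene stay as the last step left them, time stands still between calls to the robot, and variables do not carry over. Pictures are saved under pics/ and viewed, and the job is handed in when it is done.

Besides the shell and the picture viewer there is one more tool, called after "Request:" as name(argument=value, ...), one argument or row to a line, values as JSON. apply_moves: Moves the arm, as the interface text tells. Its arguments: {"type":"object","properties":{"increments":{"type":"array"}},"required":["increments"]}

```bash
ls; mkdir -p pics
python3 - <<'E'
from bench import env
import cv2,numpy as np
s=env.get_state()
for k,v in s.items(): print(k,np.round(v,3).tolist())
for n in ["side","top","wrist"]:
    d=env.get_image(n); cv2.imwrite(f"pics/{n}0.png",d["color"][:,:,::-1])
    print(n,{k:np.round(v,3).tolist() for k,v in d.items() if k!="color"})
E
```

```text
pics
time 0.0
joint_pos [-1.15, 0.333, -0.065, 1.461, 0.022, 1.35, -0.088]
qvel [0.0, -0.001, 0.001, 0.0, -0.001, -0.001, 0.0]
joint_torque [0.0, -62.326, 0.025, -38.991, -0.061, 0.04, 0.0]
ee_pos [268.172, 564.127, 221.75]
tool_rot [[-0.001, 0.429, 0.903], [-0.001, 0.903, -0.429], [-1.0, -0.001, 0.0]]
contact_force [-0.465, -0.576, 0.553]
ft_torque [-0.067, -0.036, -0.027]
width 86.944
side {'mtx': [[400.488, 0.0, 281.248], [0.0, 400.488, 214.203], [0.0, 0.0, 1.0]], 'view': [[0.963, -0.268, 0.004, -540.107], [0.189, 0.692, 0.697, -139.752], [-0.19, -0.671, 0.717, -1008.823], [0.0, 0.0, 0.0, 1.0]]}
top {'mtx': [[456.073, 0.0, 281.161], [0.0, 456.073, 200.928], [0.0, 0.0, 1.0]], 'view': [[-0.014, -1.0, 0.02, -4.81], [0.991, -0.011, 0.133, -559.829], [-0.132, 0.021, 0.991, -1401.262], [0.0, 0.0, 0.0, 1.0]]}
wrist {'mtx': [[333.227, 0.0, 280.183], [0.0, 333.227, 203.034], [0.0, 0.0, 1.0]], 'hand_eye': [[-0.0, 0.274, -0.962, -163.584], [1.0, -0.001, -0.0, -0.429], [-0.001, -0.962, -0.274, -75.66], [0.0, 0.0, 0.0, 1.0]]}
```

View pics/side0.png

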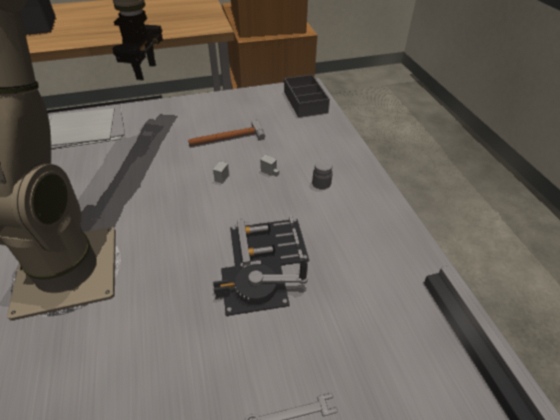

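View pics/top0.png

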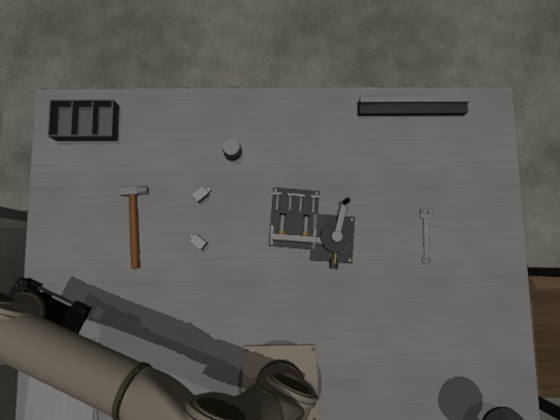

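View pics/wrist0.png

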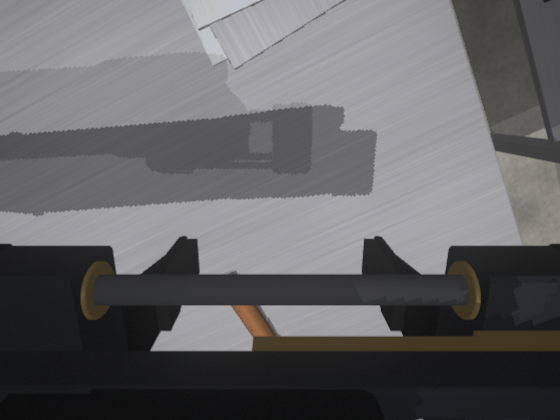

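```bash
cat > h.py <<'E'
import numpy as np,cv2
from bench import env
def cam(name):
    s=env.get_state(); d=env.get_image(name)
    K=d["mtx"]
    if name=="wrist":
        T=np.eye(4);T[:3,:3]=s["tool_rot"];T[:3,3]=s["ee_pos"]
        C=T@d["hand_eye"]
    else: C=np.linalg.inv(d["view"])
    np.savez(f"/tmp/{name}.npz",K=K,C=C,img=d["color"])
    return d["color"],K,C
def load(name):
    z=np.load(f"/tmp/{name}.npz"); return z["img"],z["K"],z["C"]
def ray(K,C,uv):
    d=np.array([(uv[0]-K[0,2])/K[0,0],-(uv[1]-K[1,2])/K[1,1],-1.])
    return C[:3,3],C[:3,:3]@d
def onz(K,C,uv,z):
    o,d=ray(K,C,uv); return o+d*(z-o[2])/d[2]
def proj(K,C,p):
    q=np.linalg.inv(C)@np.r_[p,1]
    return np.array([K[0,0]*q[0]/-q[2]+K[0,2],K[1,1]*-q[1]/-q[2]+K[1,2]])
def crop(img,x0,y0,w,h,sc,fn):
    cv2.imwrite(fn,cv2.resize(img[y0:y0+h,x0:x0+w,::-1],None,fx=sc,fy=sc,interpolation=cv2.INTER_CUBIC))
E
python3 - <<'E'
from h import *
i,K,C=cam("top"); crop(i,110,130,260,150,3,"pics/top1.png")
for n,uv,z in [("b1",(202,194),25),("b2",(198,242),25),("axis",(338,237),50),("grip",(346,201),100),("fix",(297,217),8),("jar",(232,147),75)]:
    print(n,onz(K,C,uv,z).round(1))
i,K,C=cam("side"); crop(i,180,120,180,200,3,"pics/side1.png")
E
```

```text
b1 [586.5 238.9  25. ]
b2 [434.6 250.1  25. ]
axis [ 443.1 -186.5   50. ]
grip [ 548.9 -206.8  100. ]
fix [511.1 -62.7   8. ]
jar [725.9 139.5  75. ]
```

View pics/top1.png

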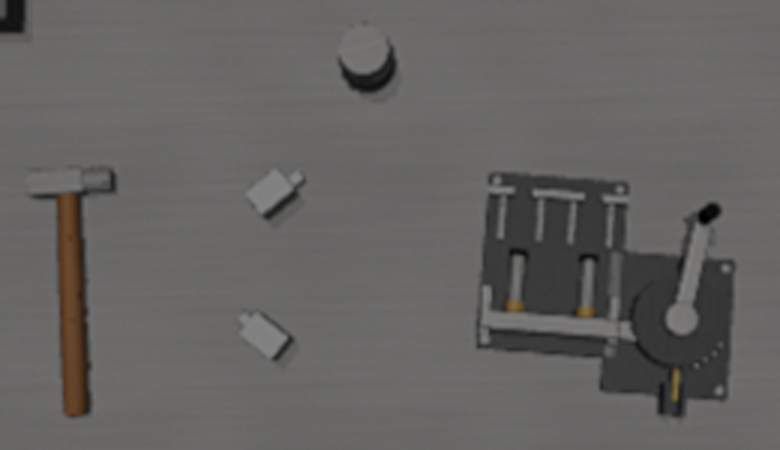

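View pics/side1.png

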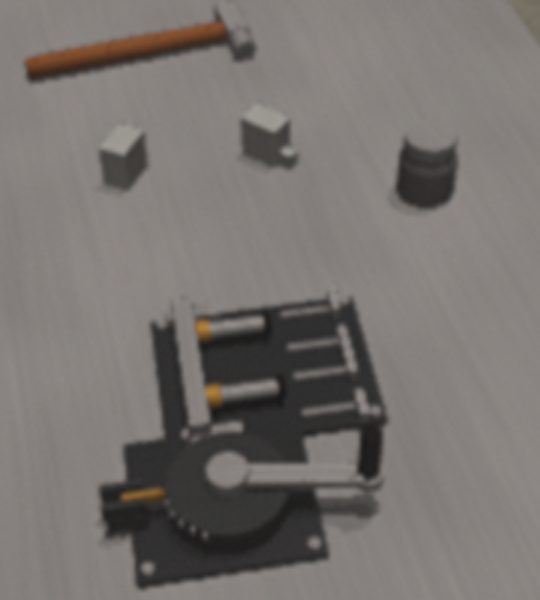

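Request:
apply_moves(
  increments=[
    {"wx": -0.149},
    {"wx": -0.149},
    {"wx": -0.145},
    {"dy": -4, "dz": 1.8},
    {"dy": -4, "dz": 1.8},
    {"dy": -4, "dz": 1.8},
    {"dy": -4, "dz": 1.8},
    {"dy": -4, "dz": 1.8},
    {"dy": -4, "dz": 1.8},
    {"dy": -4, "dz": 1.8},
    {"dy": -4, "dz": 1.8},
    {},
  ],
)

```text
validation failed for argument at $.in...
```

Run:
```python
from h import *
i,K,C=cam("wrist"); crop(i,0,0,560,420,1,"pics/w1.png")
s=env.get_state(); print(s["time"],s["ee_pos"],s["tool_rot"].round(3),s["contact_force"])
```

```text
0.3 [268.32476807 564.36749766 222.29863653] [[-0.     0.429  0.903]
 [-0.     0.903 -0.429]
 [-1.    -0.     0.   ]] [-0.0728931  -0.07667629  0.6144475 ]
```

View pics/w1.png

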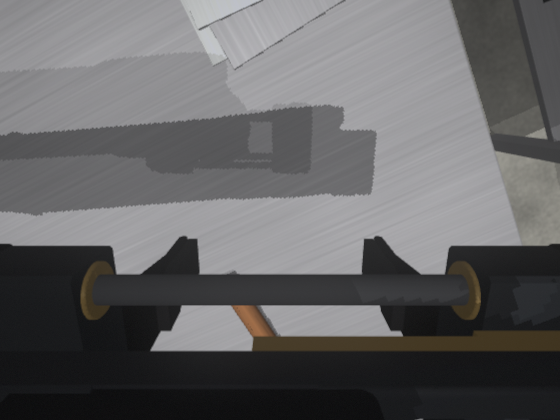

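Request:
apply_moves(
  increments=[
    {"dx": 0, "dy": 0, "dz": 0, "wx": -0.149, "wy": 0, "wz": 0, "gripper": -1},
    {"dx": 0, "dy": 0, "dz": 0, "wx": -0.149, "wy": 0, "wz": 0, "gripper": -1},
    {"dx": 0, "dy": 0, "dz": 0, "wx": -0.145, "wy": 0, "wz": 0, "gripper": -1},
    {"dx": 0, "dy": -4, "dz": 1.8, "wx": 0, "wy": 0, "wz": 0, "gripper": -1},
    {"dx": 0, "dy": -4, "dz": 1.8, "wx": 0, "wy": 0, "wz": 0, "gripper": -1},
    {"dx": 0, "dy": -4, "dz": 1.8, "wx": 0, "wy": 0, "wz": 0, "gripper": -1},
    {"dx": 0, "dy": -4, "dz": 1.8, "wx": 0, "wy": 0, "wz": 0, "gripper": -1},
    {"dx": 0, "dy": -4, "dz": 1.8, "wx": 0, "wy": 0, "wz": 0, "gripper": -1},
    {"dx": 0, "dy": -4, "dz": 1.8, "wx": 0, "wy": 0, "wz": 0, "gripper": -1},
    {"dx": 0, "dy": -4, "dz": 1.8, "wx": 0, "wy": 0, "wz": 0, "gripper": -1},
    {"dx": 0, "dy": -4, "dz": 1.8, "wx": 0, "wy": 0, "wz": 0, "gripper": -1},
  ],
)

```text
time: 1.4
ee_pos: [418.5, 240.8, 220.3]
tool_rot: [[-0.003, -0.028, 1.0], [0.001, 1.0, 0.028], [-1.0, 0.002, -0.002]]
contact_force: [0.9, 0.5, -0.3]
width: 87.1
```

Run:
```python
from h import *
i,K,C=cam("wrist"); crop(i,0,0,560,420,1,"pics/w2.png")
s=env.get_state(); print(s["time"],s["ee_pos"],s["tool_rot"].round(3),s["contact_force"])
```

```text
1.45 [422.19701269 233.17319263 220.43065228] [[-0.001 -0.02   1.   ]
 [-0.001  1.     0.02 ]
 [-1.    -0.001 -0.001]] [ 4.16120469 -7.49314807 -1.03960282]
```

View pics/w2.png

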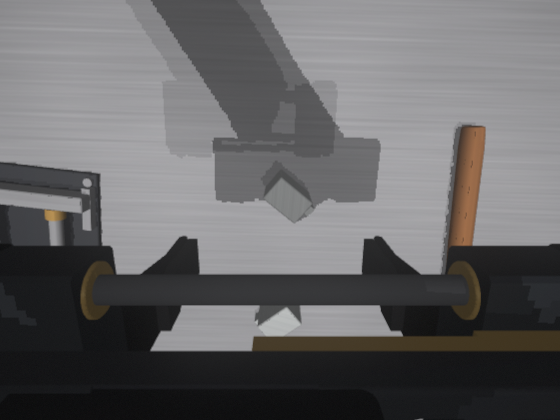

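Run:
```python
from h import *
i,K,C=cam("wrist"); crop(i,220,140,130,220,3,"pics/w3.png")
s=env.get_state(); print(s["time"],s["ee_pos"],s["qvel"].round(3))
```

```text
1.5 [420.83310568 236.52388147 220.43682507] [-0.053  0.021 -0.095 -0.021 -0.035 -0.007 -0.09 ]
```

View pics/w3.png

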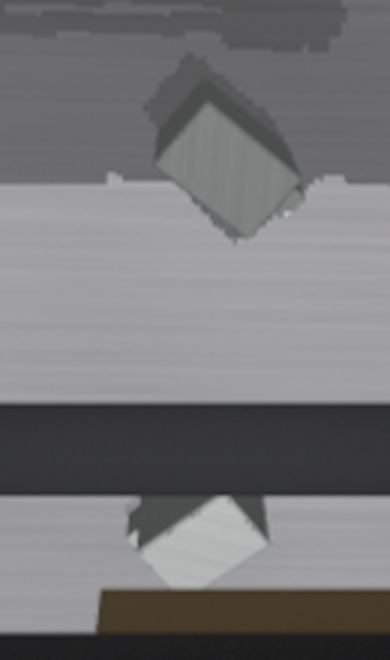

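Run:
```python
from h import *
i,K,C=load("wrist")
P=[onz(K,C,(220+u/3,140+v/3),50) for u,v in [(157,160),(208,102),(300,180),(243,238)]]
P=np.array(P); print(P.round(1)); print(P.mean(0))
for k in range(4):
    d=P[(k+1)%4]-P[k]; print(np.linalg.norm(d),np.degrees(np.arctan2(d[1],d[0])))
Q=np.array([onz(K,C,(220+u/3,140+v/3),50) for u,v in [(142,548),(227,495),(269,543),(188,590)]]); print(Q.round(1),Q.mean(0))
for k in range(4):
    d=Q[(k+1)%4]-Q[k]; print(np.linalg.norm(d),np.degrees(np.arctan2(d[1],d[0])))
```

```text
[[431.  225.   50. ]
 [410.4 242.   50. ]
 [437.1 274.7  50. ]
 [458.7 255.7  50. ]]
[434.3207681  249.35341621  50.        ]
26.728210161720312 140.4883386464893
42.18872614514009 50.65189736767777
28.71472735051491 -41.302261703058605
41.33282627141799 -132.0798598167495
[[585.8 221.4  50. ]
 [561.8 253.5  50. ]
 [582.5 270.4  50. ]
 [604.5 239.6  50. ]] [583.65595184 246.18867531  50.        ]
40.07483153080892 126.78604417507394
26.75691724458823 39.18034102165409
37.79858506547023 -54.545645456029995
26.078259513663617 -135.7131535871314
```

Request:
apply_moves(
  increments=[
    {"dx": 1, "dy": 1.2, "dz": 1.3, "wx": -0.14, "wy": 0, "wz": 0, "gripper": -1},
    {"dx": 2, "dy": 0, "dz": 0, "wx": -0.14, "wy": 0, "wz": 0, "gripper": -1},
    {"dx": 2, "dy": 0, "dz": 0, "wx": -0.14, "wy": 0, "wz": 0, "gripper": -1},
    {"dx": 2, "dy": 0, "dz": 0, "wx": -0.14, "wy": 0, "wz": 0, "gripper": -1},
    {"dx": 2, "dy": 0, "dz": 0, "wx": -0.14, "wy": 0, "wz": 0, "gripper": -1},
    {"dx": 1, "dy": 0, "dz": 0, "wx": -0.14, "wy": 0, "wz": 0, "gripper": -1},
    {"dx": 0, "dy": 0, "dz": 0, "wx": 0, "wy": 0, "wz": 0, "gripper": -1},
  ],
)

```text
time: 2.2
ee_pos: [434.3, 250.6, 118.1]
tool_rot: [[0.0, -0.776, 0.63], [0.003, 0.63, 0.776], [-1.0, 0.001, 0.003]]
contact_force: [-0.7, 0.1, 0.1]
width: 87.1
```

Run:
```python
from h import *
i,K,C=cam("wrist"); crop(i,160,120,250,200,3,"pics/w4.png")
s=env.get_state(); print(s["time"],s["ee_pos"],s["tool_rot"].round(3),s["qvel"].round(3),np.degrees(np.arctan2(*s["tool_rot"][[1,0],2])))
```

```text
2.25 [434.54997767 250.83979082 118.78027175] [[ 0.001 -0.773  0.634]
 [ 0.003  0.634  0.773]
 [-1.     0.001  0.003]] [-0.003 -0.017  0.008 -0.019  0.001  0.012 -0.063] 50.6518170178075
```

View pics/w4.png

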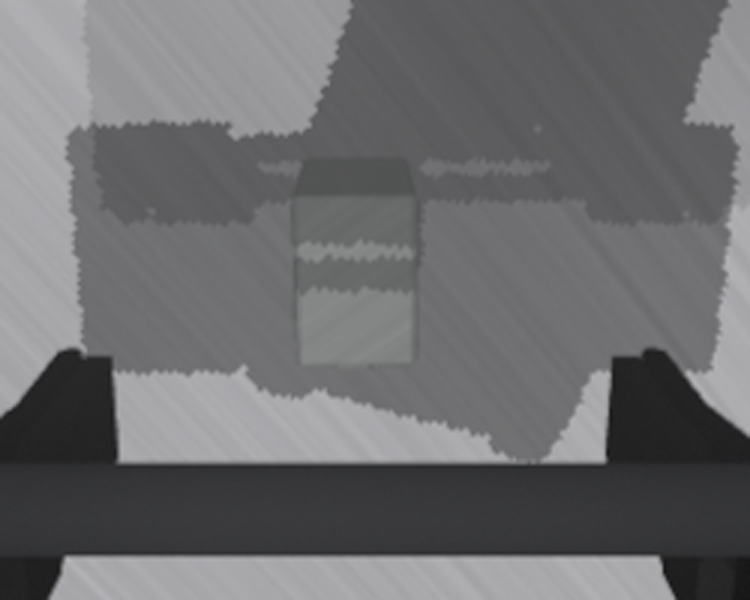

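Run:
```python
from h import *
i,K,C=load("wrist");s=env.get_state()
P=np.array([onz(K,C,(160+u/3,120+v/3),50) for u,v in [(293,196),(415,196),(412,364),(300,364)]]); print(P.round(1)); c=P.mean(0);print(c)
for k in range(4):
    d=P[(k+1)%4]-P[k]; print(np.linalg.norm(d),np.degrees(np.arctan2(d[1],d[0])))
print("tool-frame offset",(s["tool_rot"].T@(c-s["ee_pos"])).round(1))
```

```text
[[432.  223.4  50. ]
 [409.5 241.7  50. ]
 [436.6 274.9  50. ]
 [458.3 257.4  50. ]]
[434.09033781 249.3574482   50.        ]
28.95144727793517 140.9428647547891
42.90734718795973 50.830142668818965
27.907205914720894 -39.07553997269924
42.90903620744379 -127.77538447779688
tool-frame offset [68.8 -0.7 -1.7]
```

Request:
apply_moves(
  increments=[
    {"dx": 2.3, "dy": -0.1, "dz": -0.2, "wx": -0.01, "wy": 0, "wz": 0, "gripper": -1},
    {"dx": 2.3, "dy": 0, "dz": 0, "wx": 0, "wy": 0, "wz": 0, "gripper": -1},
    {"dx": 2.3, "dy": 0, "dz": 0, "wx": 0, "wy": 0, "wz": 0, "gripper": -1},
    {"dx": 2.0, "dy": 0, "dz": 0, "wx": 0, "wy": 0, "wz": 0, "gripper": -0.5},
    {"dx": 0, "dy": 0, "dz": 0, "wx": 0, "wy": 0, "wz": 0, "gripper": 0},
  ],
)

```text
time: 2.75
ee_pos: [437.1, 252.5, 32.4]
tool_rot: [[0.008, -0.765, 0.644], [0.009, 0.644, 0.765], [-1.0, -0.0, 0.012]]
contact_force: [0.2, 0.3, 0.0]
width: 77.7
```

Request:
apply_moves(
  increments=[
    {"dx": 0.5, "dy": 0, "dz": -0.4, "wx": -0.015, "wy": 0.012, "wz": 0, "gripper": 0},
    {"dx": 0, "dy": 0, "dz": 0, "wx": 0, "wy": 0, "wz": 0, "gripper": 0},
  ],
)

```text
time: 2.95
ee_pos: [435.4, 250.2, 29.2]
tool_rot: [[0.002, -0.773, 0.635], [0.0, 0.635, 0.773], [-1.0, -0.001, 0.001]]
contact_force: [0.3, -0.3, 0.2]
width: 62.6
```

Good. Close on the block.

Request:
apply_moves(
  increments=[
    {"dx": 0.15, "dy": 0, "dz": -0.1, "wx": 0, "wy": 0, "wz": 0, "gripper": 1},
    {"dx": 0, "dy": 0, "dz": 0, "wx": 0, "wy": 0, "wz": 0, "gripper": 1},
    {"dx": 0, "dy": 0, "dz": 0, "wx": 0, "wy": 0, "wz": 0, "gripper": 1},
    {"dx": 0, "dy": 0, "dz": 0, "wx": 0, "wy": 0, "wz": 0, "gripper": 1},
    {"dx": 0, "dy": 0, "dz": 0, "wx": 0, "wy": 0, "wz": 0, "gripper": 1},
  ],
)

```text
time: 3.45
ee_pos: [436.4, 250.5, 30.6]
tool_rot: [[0.005, -0.772, 0.636], [0.003, 0.636, 0.771], [-1.0, -0.002, 0.006]]
contact_force: [0.2, 0.0, -1.2]
width: 29.6
```

Request:
apply_moves(
  increments=[
    {"dx": -3, "dy": 0, "dz": 0, "wx": 0, "wy": 0, "wz": 0, "gripper": 1},
    {"dx": -4, "dy": 0, "dz": 0, "wx": 0.136, "wy": 0, "wz": 0, "gripper": 1},
    {"dx": -4, "dy": 0, "dz": 0, "wx": 0.136, "wy": 0, "wz": 0, "gripper": 1},
    {"dx": -4, "dy": 0, "dz": 0, "wx": 0.136, "wy": 0, "wz": 0, "gripper": 1},
    {"dx": -4, "dy": 0, "dz": 0, "wx": 0.136, "wy": 0, "wz": 0, "gripper": 1},
    {"dx": 0, "dy": 0, "dz": 0, "wx": 0.136, "wy": 0, "wz": 0, "gripper": 1},
    {"dx": 0, "dy": 0, "dz": 0, "wx": 0.136, "wy": 0, "wz": 0, "gripper": 1},
    {"dx": 0, "dy": 0, "dz": 0, "wx": 0.136, "wy": 0, "wz": 0, "gripper": 1},
  ],
)

```text
time: 4.25
ee_pos: [433.8, 248.6, 227.7]
tool_rot: [[0.002, 0.106, 0.994], [0.001, 0.994, -0.106], [-1.0, 0.002, 0.002]]
contact_force: [-0.1, 0.2, -1.7]
width: 29.5
```

Request:
apply_moves(
  increments=[
    {"dx": 0, "dy": -4.1, "dz": 2.6, "wx": 0, "wy": 0, "wz": 0, "gripper": 1},
    {"dx": 0, "dy": -4.1, "dz": 2.6, "wx": 0, "wy": 0, "wz": 0, "gripper": 1},
    {"dx": 0, "dy": -4.1, "dz": 2.6, "wx": 0, "wy": 0, "wz": 0, "gripper": 1},
    {"dx": 0, "dy": -4.1, "dz": 2.6, "wx": 0, "wy": 0, "wz": 0, "gripper": 1},
    {"dx": 0, "dy": -4.1, "dz": 2.6, "wx": 0, "wy": 0, "wz": 0, "gripper": 1},
    {"dx": 0, "dy": -4.1, "dz": 2.6, "wx": 0, "wy": 0, "wz": 0, "gripper": 1},
    {"dx": 0, "dy": -4.1, "dz": 2.6, "wx": 0, "wy": 0, "wz": 0, "gripper": 1},
    {"dx": 0, "dy": -4.1, "dz": 2.6, "wx": 0, "wy": 0, "wz": 0, "gripper": 1},
    {"dx": 0, "dy": 0, "dz": 0, "wx": 0, "wy": 0, "wz": 0, "gripper": 1},
    {"dx": 0, "dy": 0, "dz": 0, "wx": 0, "wy": 0, "wz": 0, "gripper": 1},
  ],
)

```text
time: 5.25
ee_pos: [606.7, -111.8, 225.1]
tool_rot: [[-0.0, 0.11, 0.994], [-0.0, 0.994, -0.11], [-1.0, -0.0, -0.0]]
contact_force: [0.5, 1.9, -2.4]
width: 29.8
```

Run:
```python
from h import *
i,K,C=cam("wrist"); crop(i,0,0,560,420,1.42,"pics/w5.png")
s=env.get_state(); print(s["time"],s["ee_pos"],s["tool_rot"].round(3),s["qvel"].round(3),np.degrees(np.arctan2(*s["tool_rot"][[1,0],2])),s["width"])
```

```text
5.3 [ 606.3882256  -112.32740196  225.11688341] [[-0.001  0.11   0.994]
 [-0.001  0.994 -0.11 ]
 [-1.    -0.001 -0.   ]] [-0.022 -0.022 -0.007  0.016  0.004  0.    -0.006] -6.329784870640387 29.80274338130909
```

View pics/w5.png

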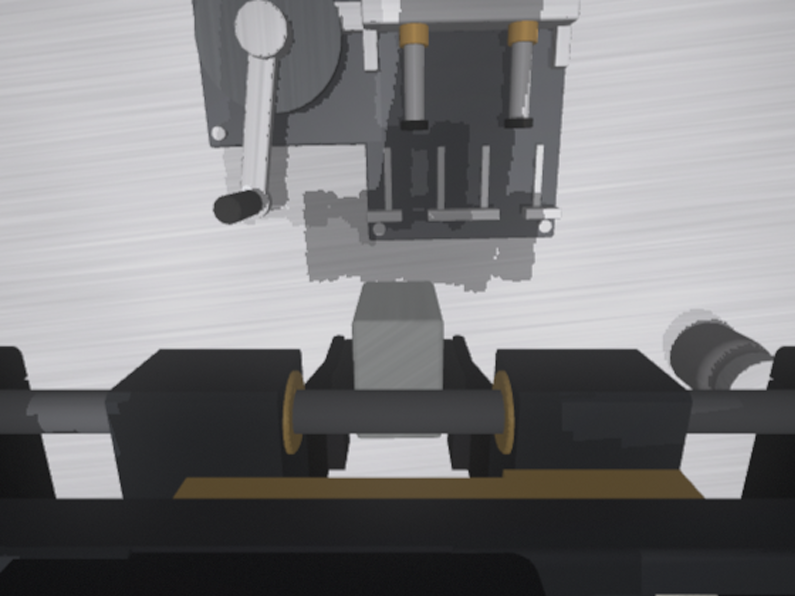

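Run:
```python
from h import *
i,K,C=load("wrist"); crop(i,245,90,160,85,5,"pics/w6.png")
```

```text
(no output)
```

View pics/w6.png

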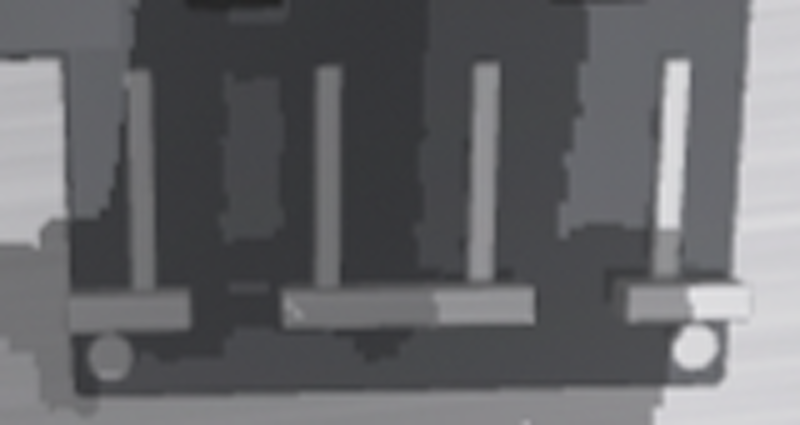

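Run:
```python
from h import *
i,K,C=load("wrist")
f=lambda u,v,z: onz(K,C,(245+u/5-.4,90+v/5-.4),z)
out=[f(u,v,22)for u,v in[(72,329),(130,329),(360,327),(690,322),(748,321)]]
inn=[f(u,v,22)for u,v in[(72,295),(130,293),(360,289),(690,286),(748,285)]]
bed=[f(u,v,8)for u,v in[(100,393),(700,385)]]
for a in (out,inn,bed):
    a=np.array(a); p=np.polyfit(a[:,1],a[:,0],1); print(a.round(1).tolist(),"yaw",np.degrees(np.arctan(-p[0])))
n=[f(190,310,22),f(283,308,22),f(533,305,22),f(626,304,22)]
print(np.array(n).round(1).tolist())
r=(n[0]+n[1])/2;l=(n[2]+n[3])/2; d=l-r; print("notch mids",r,l,np.linalg.norm(d),"yaw",np.degrees(np.arctan2(-d[0],d[1])))
# strips tops z=13 start/end
for u,v in [(140,72),(146,285),(328,68),(327,282),(487,65),(482,280),(678,62),(666,275)]: print(f(u,v,13).round(1))
```

```text
[[578.4, -132.3, 22.0], [579.8, -119.6, 22.0], [584.8, -69.3, 22.0], [591.7, 2.8, 22.0], [592.8, 15.5, 22.0]] yaw -5.5775643492015465
[[571.0, -131.3, 22.0], [571.9, -118.7, 22.0], [576.6, -68.7, 22.0], [583.8, 3.0, 22.0], [585.0, 15.6, 22.0]] yaw -5.4969484844377625
[[595.5, -128.8, 8.0], [608.8, 8.8, 8.0]] yaw -5.505793400347071
[[577.1, -106.1, 22.0], [578.9, -85.8, 22.0], [584.2, -31.3, 22.0], [586.2, -11.0, 22.0]]
notch mids [577.95759579 -95.90114142  22.        ] [585.19380518 -21.14083774  22.        ] 75.1096913394324 yaw -5.528558568059039
[ 526.1 -111.4   13. ]
[ 571.6 -115.3   13. ]
[529.7 -70.9  13. ]
[575.3 -75.   13. ]
[532.8 -36.7  13. ]
[578.7 -40.5  13. ]
[536.7   4.3  13. ]
[5.821e+02 4.000e-01 1.300e+01]
```

Run:
```python
from h import *
i,K,C=load("wrist"); crop(i,235,190,100,130,5,"pics/w7.png")
s=env.get_state()
g=cv2.cvtColor(i,cv2.COLOR_RGB2GRAY).astype(int)
print(g[195:320:1,281].tolist()); print(g[240,235:330].tolist())
```

```text
[137, 175, 185, 134, 103, 103, 103, 103, 104, 105, 104, 104, 104, 104, 104, 104, 104, 104, 104, 104, 103, 104, 104, 104, 104, 105, 104, 103, 105, 106, 113, 122, 126, 127, 128, 130, 132, 131, 130, 128, 127, 128, 128, 127, 128, 129, 130, 131, 132, 132, 131, 130, 129, 129, 130, 131, 131, 130, 129, 128, 128, 127, 127, 127, 127, 128, 129, 129, 128, 128, 128, 129, 128, 127, 129, 131, 131, 129, 119, 89, 55, 57, 60, 60, 62, 62, 64, 63, 65, 65, 65, 66, 68, 67, 68, 68, 68, 69, 69, 69, 68, 69, 68, 68, 68, 67, 65, 65, 65, 62, 102, 130, 124, 168, 209, 209, 207, 205, 205, 205, 209, 210, 208, 207, 207]
[47, 46, 46, 46, 46, 46, 45, 47, 48, 47, 48, 48, 59, 93, 121, 125, 129, 132, 133, 131, 132, 133, 134, 133, 133, 132, 131, 130, 129, 129, 129, 129, 131, 131, 132, 130, 129, 128, 128, 128, 128, 127, 127, 127, 127, 128, 129, 130, 131, 132, 132, 132, 132, 132, 131, 130, 130, 129, 130, 130, 131, 131, 132, 132, 131, 130, 130, 129, 129, 129, 129, 129, 128, 126, 123, 121, 109, 73, 47, 47, 45, 46, 47, 46, 44, 44, 44, 44, 44, 44, 44, 45, 112, 189, 212]
```

View pics/w7.png

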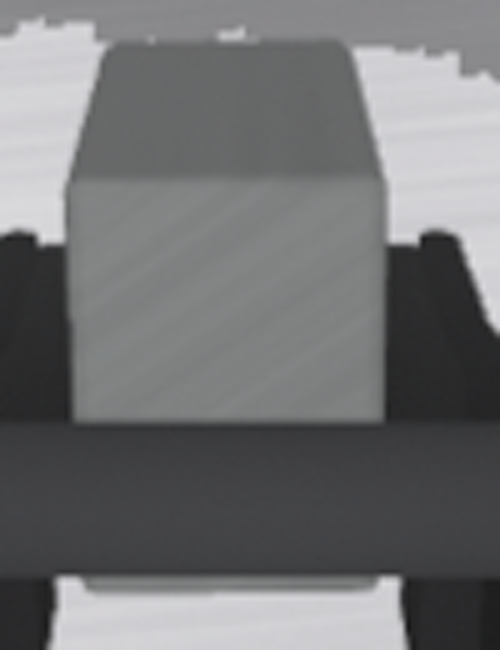

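Run:
```python
from h import *
from scipy.optimize import least_squares
i,K,C=load("wrist"); H=env.get_image("wrist")["hand_eye"]
def f(p):
    x,z=p; return [proj(K,H,[x,0,z])[1]-225.5,proj(K,H,[x+50,0,z])[1]-198.2,proj(K,H,[x,0,z+44])[1]-307.5]
r=least_squares(f,[-20,-22]); print(r.x,r.fun,"center z",r.x[1]+22,"underside x",r.x[0]+50)
```

```text
[-15.55817064 -22.56558336] [ 0.12599024 -0.12314399 -0.03416585] center z -0.56558336071231 underside x 34.441829357469224
```

Request:
apply_moves(
  increments=[
    {"dx": 0, "dy": 3, "dz": -2, "wx": -0.014, "wy": 0, "wz": 0, "gripper": 1},
    {"dx": 2, "dy": 3, "dz": -2, "wx": 0, "wy": 0, "wz": 0, "gripper": 1},
    {"dx": 3, "dy": 2.8, "dz": -2, "wx": 0, "wy": 0, "wz": 0, "gripper": 1},
    {"dx": 3, "dy": 0, "dz": 0, "wx": 0, "wy": 0, "wz": 0, "gripper": 1},
    {"dx": 3, "dy": 0, "dz": 0, "wx": 0, "wy": 0, "wz": 0, "gripper": 1},
    {"dx": 0, "dy": 0, "dz": 0, "wx": 0, "wy": 0, "wz": 0, "gripper": 1},
    {"dx": 0, "dy": 0, "dz": 0, "wx": 0, "wy": 0, "wz": 0, "gripper": 1},
  ],
)

```text
time: 6.05
ee_pos: [551.8, -4.2, 114.9]
tool_rot: [[0.004, 0.08, 0.997], [0.004, 0.997, -0.08], [-1.0, 0.005, 0.004]]
contact_force: [0.5, 1.2, -0.7]
width: 29.8
```

```bash
cat > d.py <<'E'
from h import *
import sys
O=np.array([503.0,-50.9]);a=np.radians(-5.52)
FX=np.array([np.cos(a),np.sin(a)]);FY=np.array([-np.sin(a),np.cos(a)])
def w2f(p): d=np.array(p[:2])-O; return d@FX,d@FY
def rep(tx=None,ty=None):
    s=env.get_state();R=s["tool_rot"];p=s["ee_pos"]
    yaw=np.degrees(np.arctan2(R[1,2],R[0,2]))
    print("t",round(s["time"],2),"ee",p.round(1),"fix",np.round(w2f(p),1),"yaw",round(yaw,2),"tiltx",R[:,0].round(3),"F",s["contact_force"].round(1),"M",s["ft_torque"].round(2),"w",round(s["width"],1))
    if tx is not None:
        t=O+tx*FX+ty*FY; d=np.r_[t-p[:2],0]; print("need tool",(R.T@d).round(1),"wx",round(np.radians(yaw+5.52),3))
if __name__=="__main__":
    rep(*map(float,sys.argv[1:]))
E
python3 d.py 49.5 37.5
```

```text
t 6.05 ee [551.8  -4.2 114.9] fix [44.1 51.2] yaw -4.61 tiltx [ 0.004  0.004 -1.   ] F [ 0.5  1.2 -0.7] M [ 0.01  0.   -0.03] w 29.8
need tool [ -0.  -13.8   5.2] wx 0.016
```

Request:
apply_moves(
  increments=[
    {"dx": 1, "dy": -1.38, "dz": 0.5, "wx": 0.016, "wy": 0.004, "wz": -0.005, "gripper": 1},
    {"dx": 1, "dy": 0, "dz": 0, "wx": 0, "wy": 0, "wz": 0, "gripper": 1},
    {"dx": 0, "dy": 0, "dz": 0, "wx": 0, "wy": 0, "wz": 0, "gripper": 1},
  ],
)

```text
time: 6.35
ee_pos: [558.2, -19.0, 97.4]
tool_rot: [[0.005, 0.097, 0.995], [0.0, 0.995, -0.097], [-1.0, 0.001, 0.005]]
contact_force: [-0.2, -0.7, -2.0]
width: 30.0
```

```bash
python3 d.py 49.5 37.5
```

```text
t 6.35 ee [558.2 -19.   97.4] fix [51.9 37.1] yaw -5.57 tiltx [ 0.005  0.    -1.   ] F [-0.2 -0.7 -2. ] M [ 0.02  0.07 -0.04] w 30.0
need tool [-0.   0.4 -2.4] wx -0.001
```

Request:
apply_moves(
  increments=[
    {"dx": 1.2, "dy": 0.04, "dz": -0.25, "wx": 0, "wy": 0.004, "wz": 0, "gripper": 1},
    {"dx": 1.2, "dy": 0, "dz": 0, "wx": 0, "wy": 0, "wz": 0, "gripper": 1},
    {"dx": 1.2, "dy": 0, "dz": 0, "wx": 0, "wy": 0, "wz": 0, "gripper": 1},
    {"dx": 0, "dy": 0, "dz": 0, "wx": 0, "wy": 0, "wz": 0, "gripper": 1},
  ],
)

```text
time: 6.75
ee_pos: [555.9, -18.5, 58.8]
tool_rot: [[0.001, 0.098, 0.995], [0.001, 0.995, -0.098], [-1.0, 0.001, 0.001]]
contact_force: [0.3, -0.4, -1.5]
width: 29.3
```

```bash
python3 d.py 49.5 37.5
```

```text
t 6.75 ee [555.9 -18.5  58.8] fix [49.6 37.3] yaw -5.61 tiltx [ 0.001  0.001 -1.   ] F [ 0.3 -0.4 -1.5] M [ 0.03  0.07 -0.02] w 29.3
need tool [ 0.   0.2 -0.1] wx -0.002
```

Aligned; descend slowly.

Request:
apply_moves(
  increments=[
    {"dx": 0.8, "dy": 0, "dz": 0, "wx": 0, "wy": 0, "wz": 0, "gripper": 1},
    {"dx": 0.5, "dy": 0, "dz": 0, "wx": 0, "wy": 0, "wz": 0, "gripper": 1},
    {"dx": 0.2, "dy": 0, "dz": 0, "wx": 0, "wy": 0, "wz": 0, "gripper": 1},
    {"dx": 0, "dy": 0, "dz": 0, "wx": 0, "wy": 0, "wz": 0, "gripper": 1},
  ],
)

```text
time: 7.15
ee_pos: [555.9, -18.4, 42.2]
tool_rot: [[0.001, 0.097, 0.995], [0.001, 0.995, -0.097], [-1.0, 0.001, 0.0]]
contact_force: [0.0, -0.2, -1.3]
width: 29.6
```

```bash
python3 d.py 49.5 37.5
```

```text
t 7.15 ee [555.9 -18.4  42.2] fix [49.5 37.5] yaw -5.59 tiltx [ 0.001  0.001 -1.   ] F [ 0.  -0.2 -1.3] M [0.06 0.05 0.04] w 29.6
need tool [ 0.  0. -0.] wx -0.001
```

Request:
apply_moves(
  increments=[
    {"dx": 0.15, "dy": 0, "dz": 0, "wx": 0, "wy": 0, "wz": 0, "gripper": 1},
    {"dx": 0.15, "dy": 0, "dz": 0, "wx": 0, "wy": 0, "wz": 0, "gripper": 1},
  ],
)

```text
time: 7.35
ee_pos: [556.4, -18.3, 39.6]
tool_rot: [[0.002, 0.097, 0.995], [0.001, 0.995, -0.097], [-1.0, 0.001, 0.002]]
contact_force: [-1.1, -0.7, -2.0]
width: 29.6
```

Request:
apply_moves(
  increments=[
    {"dx": 0.1, "dy": 0, "dz": 0, "wx": 0, "wy": 0, "wz": 0, "gripper": 1},
    {"dx": 0.1, "dy": 0, "dz": 0, "wx": 0, "wy": 0, "wz": 0, "gripper": 1},
  ],
)

```text
time: 7.55
ee_pos: [556.6, -18.3, 38.6]
tool_rot: [[0.002, 0.098, 0.995], [0.001, 0.995, -0.098], [-1.0, 0.002, 0.002]]
contact_force: [-5.8, 0.9, 14.7]
width: 29.6
```

Request:
apply_moves(
  increments=[
    {"dx": -0.05, "dy": 0, "dz": 0, "wx": 0, "wy": 0, "wz": 0, "gripper": 0.1},
    {"dx": 0, "dy": 0, "dz": 0, "wx": 0, "wy": 0, "wz": 0, "gripper": -0.15},
    {"dx": 0, "dy": 0, "dz": 0, "wx": 0, "wy": 0, "wz": 0, "gripper": -0.15},
  ],
)

```text
time: 7.85
ee_pos: [557.4, -18.2, 40.0]
tool_rot: [[0.004, 0.098, 0.995], [0.002, 0.995, -0.098], [-1.0, 0.002, 0.004]]
contact_force: [-0.9, -0.1, -0.1]
width: 45.3
```

Request:
apply_moves(
  increments=[
    {"dx": -1, "dy": 0, "dz": 0, "wx": 0, "wy": 0, "wz": 0, "gripper": -0.15},
    {"dx": -3, "dy": 0, "dz": 0, "wx": 0, "wy": 0, "wz": 0, "gripper": -0.15},
    {"dx": -4, "dy": 0, "dz": 0, "wx": 0, "wy": 0, "wz": 0, "gripper": -0.5},
    {"dx": -4, "dy": 0, "dz": 0, "wx": 0, "wy": 0, "wz": 0, "gripper": -1},
  ],
)

```text
time: 8.25
ee_pos: [553.5, -18.7, 160.0]
tool_rot: [[-0.006, 0.098, 0.995], [-0.0, 0.995, -0.098], [-1.0, -0.001, -0.006]]
contact_force: [0.8, -0.2, -0.1]
width: 59.3
```

```bash
python3 - <<'E'
from h import *
i,K,C=cam("wrist"); crop(i,0,0,560,420,1.4,"pics/w8.png")
E
python3 d.py
```

```text
t 8.3 ee [556.8 -18.9 167.2] fix [50.4 37. ] yaw -5.65 tiltx [ 0.003  0.001 -1.   ] F [ 3.4 -0.3  6.4] M [-0.01 -0.19  0.01] w 62.2
```

View pics/w8.png

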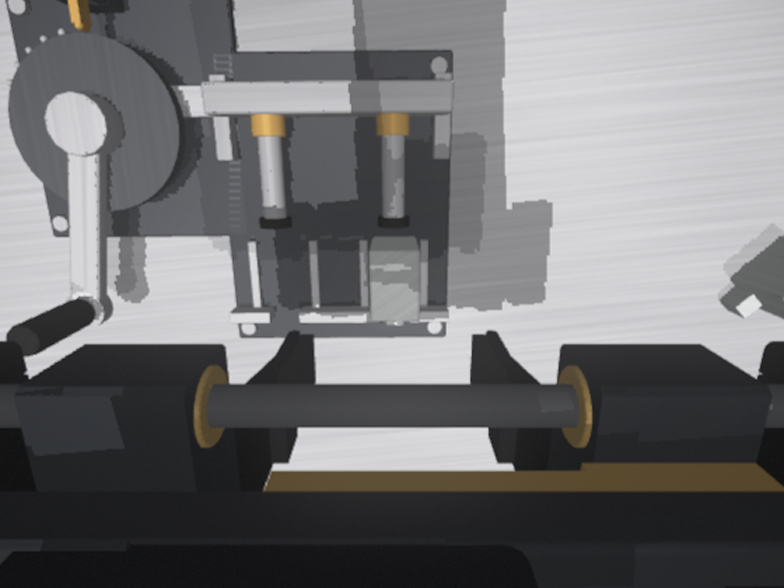

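Request:
apply_moves(
  increments=[
    {"dx": 0, "dy": 4.4, "dz": 0, "wx": 0, "wy": 0, "wz": 0, "gripper": -1},
    {"dx": 0, "dy": 4.4, "dz": 0, "wx": 0, "wy": 0, "wz": 0, "gripper": -1},
    {"dx": 0, "dy": 4.4, "dz": 0, "wx": 0, "wy": 0, "wz": 0, "gripper": -1},
    {"dx": 0, "dy": 4.4, "dz": 0, "wx": 0, "wy": 0, "wz": 0, "gripper": -1},
    {"dx": 0, "dy": 4.4, "dz": 0, "wx": 0, "wy": 0, "wz": 0, "gripper": -1},
    {"dx": 0, "dy": 4, "dz": 0, "wx": 0, "wy": 0, "wz": 0, "gripper": -1},
    {"dx": 1, "dy": 0, "dz": 0, "wx": 0.141, "wy": 0, "wz": 0, "gripper": -1},
    {"dx": 1, "dy": 0, "dz": 0, "wx": 0.141, "wy": 0, "wz": 0, "gripper": -1},
    {"dx": 1, "dy": 0, "dz": 0, "wx": 0.141, "wy": 0, "wz": 0, "gripper": -1},
    {"dx": 1, "dy": 0, "dz": 0, "wx": 0.141, "wy": 0, "wz": 0, "gripper": -1},
    {"dx": 1, "dy": 0, "dz": 0, "wx": 0.141, "wy": 0, "wz": 0, "gripper": -1},
    {"dx": 0, "dy": 0, "dz": 0, "wx": 0.141, "wy": 0, "wz": 0, "gripper": -1},
    {"dx": 0, "dy": 0, "dz": 0, "wx": 0, "wy": 0, "wz": 0, "gripper": -1},
  ],
)

```text
time: 9.6
ee_pos: [588.2, 251.1, 127.9]
tool_rot: [[0.019, 0.831, 0.557], [0.006, 0.557, -0.831], [-1.0, 0.019, 0.005]]
contact_force: [-0.6, 0.1, 0.1]
width: 87.0
```

```bash
python3 d.py
python3 - <<'E'
from h import *
i,K,C=cam("wrist"); crop(i,140,100,280,210,2.8,"pics/w9.png")
E
```

```text
t 9.6 ee [588.2 251.1 127.9] fix [ 55.7 308.8] yaw -56.17 tiltx [ 0.019  0.006 -1.   ] F [-0.6  0.1  0.1] M [-0.06  0.02 -0.02] w 87.0
```

View pics/w9.png

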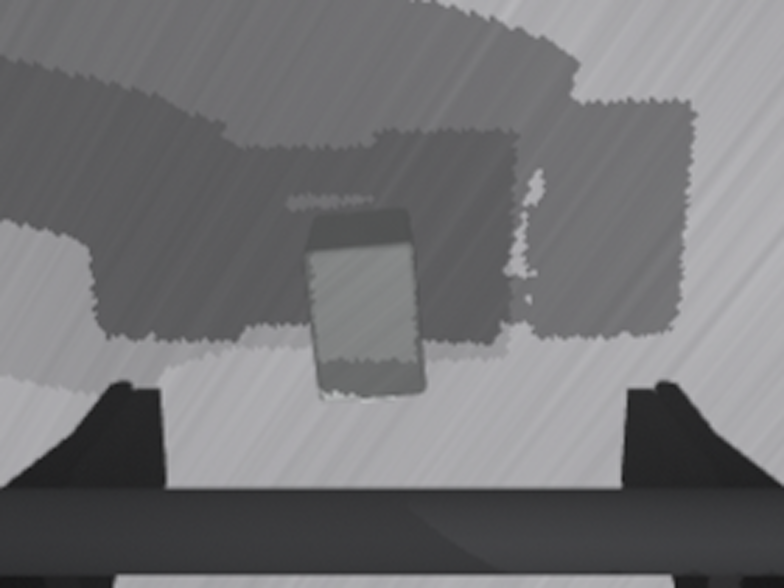

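```bash
python3 - <<'E'
from h import *
i,K,C=load("wrist");s=env.get_state()
P=np.array([onz(K,C,(140+u/2.8,100+v/2.8),50) for u,v in [(306,251),(411,243),(426,388),(321,397)]]); print(P.round(1)); c=P.mean(0);print(c)
for k in range(4):
    d=P[(k+1)%4]-P[k]; print(np.linalg.norm(d),np.degrees(np.arctan2(d[1],d[0])))
print("tool-frame offset",(s["tool_rot"].T@(c-s["ee_pos"])).round(1))
E
python3 d.py
```

```text
[[560.5 252.6  50. ]
 [582.5 269.8  50. ]
 [609.2 237.9  50. ]
 [586.4 219.6  50. ]]
[584.64476155 244.99957763  50.        ]
27.958582563189953 38.074897895195555
41.62746095478614 -50.07111645354376
29.30041075259018 -141.32107165720092
41.91455893665957 128.08385530471335
tool-frame offset [77.7 -7.7  2.7]
t 9.65 ee [588.1 251.  127.9] fix [ 55.6 308.7] yaw -55.89 tiltx [ 0.019  0.006 -1.   ] F [-0.1 -0.7 -0. ] M [-0.04  0.02  0.01] w 87.1
```

Request:
apply_moves(
  increments=[
    {"dx": 0, "dy": -0.65, "dz": 0.2, "wx": -0.08, "wy": 0.005, "wz": -0.019, "gripper": -1},
    {"dx": 1.5, "dy": 0, "dz": 0, "wx": 0, "wy": 0, "wz": 0, "gripper": -0.6},
    {"dx": 2, "dy": 0, "dz": 0, "wx": 0, "wy": 0, "wz": 0, "gripper": -0.5},
    {"dx": 0, "dy": 0, "dz": 0, "wx": 0, "wy": 0, "wz": 0, "gripper": -0.5},
  ],
)

```text
time: 10.05
ee_pos: [584.4, 246.2, 91.9]
tool_rot: [[0.003, 0.772, 0.635], [0.001, 0.635, -0.772], [-1.0, 0.003, 0.001]]
contact_force: [-1.1, -0.6, -0.3]
width: 70.9
```

```bash
python3 d.py
```

```text
t 10.05 ee [584.4 246.2  91.9] fix [ 52.5 303.5] yaw -50.57 tiltx [ 0.003  0.001 -1.   ] F [-1.1 -0.6 -0.3] M [-0.05 -0.02  0.02] w 70.9
```

Request:
apply_moves(
  increments=[
    {"dx": 2, "dy": -0.06, "dz": 0.05, "wx": 0.01, "wy": 0, "wz": 0, "gripper": -0.3},
    {"dx": 2, "dy": 0, "dz": 0, "wx": 0, "wy": 0, "wz": 0, "gripper": -0.2},
    {"dx": 1.5, "dy": 0, "dz": 0, "wx": 0, "wy": 0, "wz": 0, "gripper": -0.1},
    {"dx": 0.5, "dy": 0, "dz": 0, "wx": 0, "wy": 0, "wz": 0, "gripper": -0.1},
    {"dx": 0, "dy": 0, "dz": 0, "wx": 0, "wy": 0, "wz": 0, "gripper": -0.1},
  ],
)

```text
time: 10.55
ee_pos: [585.8, 246.2, 31.0]
tool_rot: [[0.006, 0.778, 0.628], [0.002, 0.628, -0.778], [-1.0, 0.006, 0.002]]
contact_force: [0.3, -0.6, -0.3]
width: 48.5
```

```bash
python3 d.py
```

```text
t 10.55 ee [585.8 246.2  31. ] fix [ 53.8 303.7] yaw -51.07 tiltx [ 0.006  0.002 -1.   ] F [ 0.3 -0.6 -0.3] M [-0.01 -0.    0.02] w 48.5
```

Request:
apply_moves(
  increments=[
    {"dx": 0.1, "dy": -0.17, "dz": 0, "wx": 0, "wy": 0.002, "wz": -0.006, "gripper": 0},
    {"dx": 0, "dy": 0, "dz": 0, "wx": 0, "wy": 0, "wz": 0, "gripper": 1},
    {"dx": 0, "dy": 0, "dz": 0, "wx": 0, "wy": 0, "wz": 0, "gripper": 1},
    {"dx": 0, "dy": 0, "dz": 0, "wx": 0, "wy": 0, "wz": 0, "gripper": 1},
    {"dx": 0, "dy": 0, "dz": 0, "wx": 0, "wy": 0, "wz": 0, "gripper": 1},
  ],
)

```text
time: 11.05
ee_pos: [585.8, 245.8, 32.6]
tool_rot: [[0.002, 0.778, 0.628], [0.002, 0.628, -0.778], [-1.0, 0.003, 0.0]]
contact_force: [-0.5, -0.8, -1.8]
width: 29.9
```

```bash
python3 d.py
```

```text
t 11.05 ee [585.8 245.8  32.6] fix [ 53.8 303.3] yaw -51.06 tiltx [ 0.002  0.002 -1.   ] F [-0.5 -0.8 -1.8] M [-0.04  0.01  0.  ] w 29.9
```

Request:
apply_moves(
  increments=[
    {"dx": -3, "dy": 0, "dz": 0, "wx": 0, "wy": 0, "wz": 0, "gripper": 1},
    {"dx": -4, "dy": 0, "dz": 0, "wx": -0.133, "wy": 0, "wz": 0, "gripper": 1},
    {"dx": -4, "dy": 0, "dz": 0, "wx": -0.133, "wy": 0, "wz": 0, "gripper": 1},
    {"dx": -2, "dy": 0, "dz": 0, "wx": -0.133, "wy": 0, "wz": 0, "gripper": 1},
    {"dx": 0, "dy": 0, "dz": 0, "wx": -0.133, "wy": 0, "wz": 0, "gripper": 1},
    {"dx": 0, "dy": 0, "dz": 0, "wx": -0.133, "wy": 0, "wz": 0, "gripper": 1},
    {"dx": 0, "dy": 0, "dz": 0, "wx": -0.133, "wy": 0, "wz": 0, "gripper": 1},
    {"dx": 0, "dy": -4.2, "dz": -0.05, "wx": 0, "wy": 0, "wz": 0, "gripper": 1},
    {"dx": 0, "dy": -4.2, "dz": -0.05, "wx": 0, "wy": 0, "wz": 0, "gripper": 1},
    {"dx": 0, "dy": -4.2, "dz": -0.05, "wx": 0, "wy": 0, "wz": 0, "gripper": 1},
    {"dx": 0, "dy": -4.2, "dz": -0.05, "wx": 0, "wy": 0, "wz": 0, "gripper": 1},
    {"dx": 0, "dy": -4.2, "dz": -0.05, "wx": 0, "wy": 0, "wz": 0, "gripper": 1},
    {"dx": 0, "dy": -4.2, "dz": -0.05, "wx": 0, "wy": 0, "wz": 0, "gripper": 1},
    {"dx": 0, "dy": -4.2, "dz": -0.05, "wx": 0, "wy": 0, "wz": 0, "gripper": 1},
    {"dx": 0, "dy": -2, "dz": 0, "wx": 0, "wy": 0, "wz": 0, "gripper": 1},
    {"dx": 0, "dy": 0, "dz": 0, "wx": 0, "wy": 0, "wz": 0, "gripper": 1},
  ],
)

```text
time: 12.65
ee_pos: [559.5, -79.0, 166.5]
tool_rot: [[0.001, 0.057, 0.998], [0.002, 0.998, -0.057], [-1.0, 0.002, 0.001]]
contact_force: [0.2, -0.1, -1.7]
width: 29.7
```

```bash
python3 d.py 48 -37.5
```

```text
t 12.65 ee [559.5 -79.  166.5] fix [ 58.9 -22.6] yaw -3.25 tiltx [ 0.001  0.002 -1.   ] F [ 0.2 -0.1 -1.7] M [ 0.    0.04 -0.04] w 29.7
need tool [ -0.  -14.5 -11.5] wx 0.04
```

Request:
apply_moves(
  increments=[
    {"dx": 0, "dy": -1.45, "dz": -1.15, "wx": 0.04, "wy": 0, "wz": -0.002, "gripper": 1},
    {"dx": 2, "dy": 0, "dz": 0, "wx": 0, "wy": 0, "wz": 0, "gripper": 1},
    {"dx": 2, "dy": 0, "dz": 0, "wx": 0, "wy": 0, "wz": 0, "gripper": 1},
    {"dx": 0, "dy": 0, "dz": 0, "wx": 0, "wy": 0, "wz": 0, "gripper": 1},
  ],
)

```text
time: 13.05
ee_pos: [545.8, -92.4, 126.0]
tool_rot: [[0.002, 0.101, 0.995], [0.0, 0.995, -0.101], [-1.0, 0.0, 0.002]]
contact_force: [-0.5, -0.0, -1.9]
width: 29.6
```

```bash
python3 d.py 48 -37.5;  python3 - <<'E'
from h import *
i,K,C=cam("wrist"); crop(i,0,0,560,420,1.4,"pics/w10.png")
E
```

```text
t 13.05 ee [545.8 -92.4 126. ] fix [ 46.6 -37.2] yaw -5.79 tiltx [ 0.002  0.    -1.   ] F [-0.5 -0.  -1.9] M [ 0.01  0.06 -0.02] w 29.6
need tool [ 0.  -0.3  1.4] wx -0.005
```

View pics/w10.png

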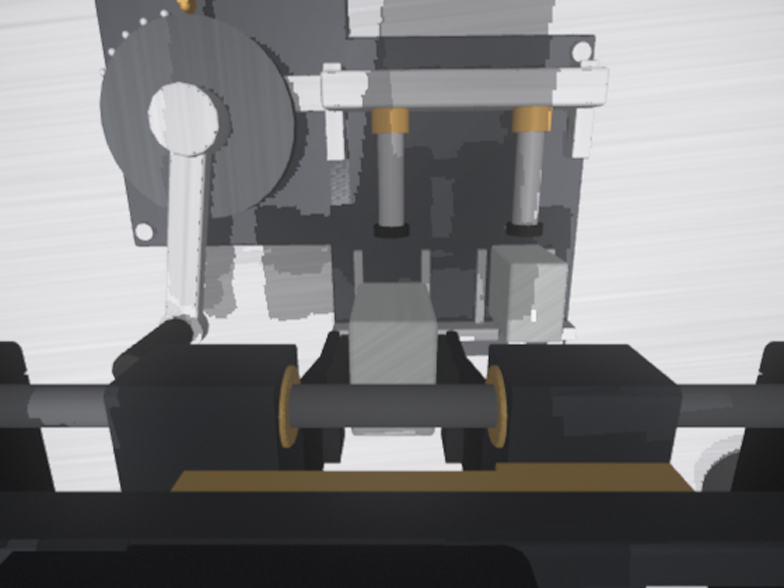

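Request:
apply_moves(
  increments=[
    {"dx": 2, "dy": -0.03, "dz": 0.14, "wx": -0.005, "wy": 0.002, "wz": 0, "gripper": 1},
    {"dx": 2, "dy": 0, "dz": 0, "wx": 0, "wy": 0, "wz": 0, "gripper": 1},
    {"dx": 2, "dy": 0, "dz": 0, "wx": 0, "wy": 0, "wz": 0, "gripper": 1},
    {"dx": 0, "dy": 0, "dz": 0, "wx": 0, "wy": 0, "wz": 0, "gripper": 1},
  ],
)

```text
time: 13.5
ee_pos: [551.0, -90.4, 70.8]
tool_rot: [[0.007, 0.093, 0.996], [0.002, 0.996, -0.093], [-1.0, 0.002, 0.007]]
contact_force: [-0.2, 0.3, -2.1]
width: 30.0
```

```bash
python3 d.py 48 -37.5
```

```text
t 13.5 ee [551.  -90.4  70.8] fix [ 51.6 -34.7] yaw -5.36 tiltx [ 0.007  0.002 -1.   ] F [-0.2  0.3 -2.1] M [ 0.06  0.1  -0.02] w 30.0
need tool [-0.  -2.8 -3.6] wx 0.003
```

Request:
apply_moves(
  increments=[
    {"dx": 0.6, "dy": -0.28, "dz": -0.36, "wx": 0.003, "wy": 0.007, "wz": -0.002, "gripper": 1},
    {"dx": 0.6, "dy": 0, "dz": 0, "wx": 0, "wy": 0, "wz": 0, "gripper": 1},
    {"dx": 0.2, "dy": 0, "dz": 0, "wx": 0, "wy": 0, "wz": 0, "gripper": 1},
    {"dx": 0, "dy": 0, "dz": 0, "wx": 0, "wy": 0, "wz": 0, "gripper": 1},
  ],
)

```text
time: 13.9
ee_pos: [549.2, -92.5, 59.9]
tool_rot: [[0.004, 0.096, 0.995], [0.0, 0.995, -0.096], [-1.0, 0.001, 0.004]]
contact_force: [-0.4, 0.4, -2.4]
width: 29.4
```

```bash
python3 d.py 48 -37.5
```

```text
t 13.9 ee [549.2 -92.5  59.9] fix [ 50. -37.] yaw -5.51 tiltx [ 0.004  0.    -1.   ] F [-0.4  0.4 -2.4] M [-0.03 -0.02 -0.02] w 29.4
need tool [-0.  -0.5 -2. ] wx 0.0
```

Request:
apply_moves(
  increments=[
    {"dx": 0.8, "dy": -0.05, "dz": -0.2, "wx": 0, "wy": 0.004, "wz": 0, "gripper": 1},
    {"dx": 0.5, "dy": 0, "dz": 0, "wx": 0, "wy": 0, "wz": 0, "gripper": 1},
    {"dx": 0.3, "dy": 0, "dz": 0, "wx": 0, "wy": 0, "wz": 0, "gripper": 1},
    {"dx": 0.1, "dy": 0, "dz": 0, "wx": 0, "wy": 0, "wz": 0, "gripper": 1},
  ],
)

```text
time: 14.3
ee_pos: [547.6, -92.9, 42.3]
tool_rot: [[0.001, 0.096, 0.995], [0.001, 0.995, -0.096], [-1.0, 0.001, 0.001]]
contact_force: [0.1, -0.3, -1.3]
width: 29.6
```

```bash
python3 d.py 48 -37.5
```

```text
t 14.3 ee [547.6 -92.9  42.3] fix [ 48.4 -37.5] yaw -5.52 tiltx [ 0.001  0.001 -1.   ] F [ 0.1 -0.3 -1.3] M [0.05 0.04 0.09] w 29.6
need tool [-0.  -0.  -0.4] wx 0.0
```

Request:
apply_moves(
  increments=[
    {"dx": 0.15, "dy": 0, "dz": 0, "wx": 0, "wy": 0, "wz": 0, "gripper": 1},
    {"dx": 0.12, "dy": 0, "dz": 0, "wx": 0, "wy": 0, "wz": 0, "gripper": 1},
  ],
)

```text
time: 14.5
ee_pos: [547.7, -93.0, 40.2]
tool_rot: [[0.001, 0.096, 0.995], [0.001, 0.995, -0.096], [-1.0, 0.001, 0.001]]
contact_force: [-7.3, 0.7, 17.1]
width: 30.1
```

Bottomed at 40.2 mm as predicted. Release and lift.

Request:
apply_moves(
  increments=[
    {"dx": -0.05, "dy": 0, "dz": 0, "wx": 0, "wy": 0, "wz": 0, "gripper": 0.1},
    {"dx": 0, "dy": 0, "dz": 0, "wx": 0, "wy": 0, "wz": 0, "gripper": -0.1},
    {"dx": 0, "dy": 0, "dz": 0, "wx": 0, "wy": 0, "wz": 0, "gripper": -0.1},
  ],
)

```text
time: 14.8
ee_pos: [548.5, -93.2, 41.5]
tool_rot: [[0.003, 0.096, 0.995], [0.001, 0.995, -0.096], [-1.0, 0.001, 0.003]]
contact_force: [0.3, 0.1, -0.5]
width: 44.3
```

Request:
apply_moves(
  increments=[
    {"dx": -1, "dy": 0, "dz": 0, "wx": 0, "wy": 0, "wz": 0, "gripper": -0.1},
    {"dx": -3, "dy": 0, "dz": 0, "wx": 0, "wy": 0, "wz": 0, "gripper": -0.1},
    {"dx": -4, "dy": 0, "dz": 0, "wx": 0, "wy": 0, "wz": 0, "gripper": -0.1},
    {"dx": -4, "dy": 0, "dz": 0, "wx": 0, "wy": 0, "wz": 0, "gripper": -0.1},
    {"dx": -2, "dy": 0, "dz": 2, "wx": 0, "wy": 0, "wz": 0, "gripper": -0.1},
    {"dx": 0, "dy": 0, "dz": 2, "wx": 0, "wy": 0, "wz": 0, "gripper": -0.1},
    {"dx": 0, "dy": 0, "dz": 0, "wx": 0, "wy": 0, "wz": 0, "gripper": -0.1},
  ],
)

```text
time: 15.5
ee_pos: [588.7, -97.5, 192.1]
tool_rot: [[0.006, 0.097, 0.995], [0.001, 0.995, -0.097], [-1.0, 0.002, 0.006]]
contact_force: [-0.8, 0.2, -1.0]
width: 48.2
```

```bash
python3 d.py;  python3 - <<'E'
from h import *
i,K,C=cam("wrist"); crop(i,0,0,560,420,1.4,"pics/w11.png")
E
```

```text
t 15.5 ee [588.7 -97.5 192.1] fix [ 89.8 -38.1] yaw -5.56 tiltx [ 0.006  0.001 -1.   ] F [-0.8  0.2 -1. ] M [ 0.01  0.06 -0.1 ] w 48.2
```

View pics/w11.png

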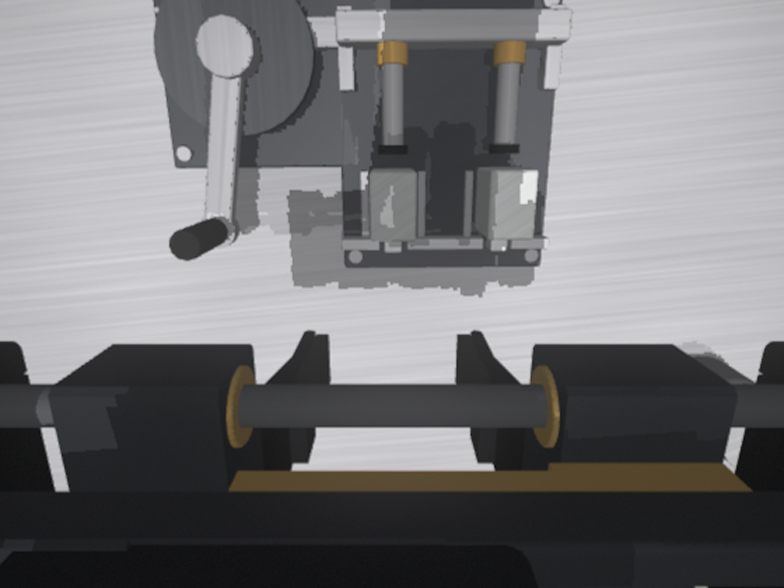

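Run:
```python
from h import *
i,K,C=cam("wrist"); np.savez("/tmp/lev.npz",K=K,C=C,img=i); crop(i,100,0,160,190,3.1,"pics/w12.png")
```

```text
(no output)
```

View pics/w12.png

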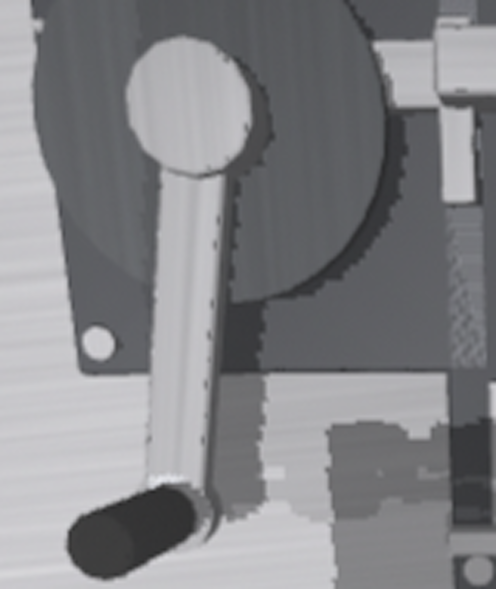

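```bash
python3 - <<'E'
from h import *
from d import w2f
z=np.load("/tmp/lev.npz");K,C=z["K"],z["C"]
f=lambda u,v,zz: onz(K,C,(100+u/3.1,v/3.1),zz)
for n,u,v,zz in [("sleevetop",101,545,100),("sleevebot",176,510,52),("hub",188,105,50),("hub54",188,105,54)]:
    p=f(u,v,zz); print(n,p.round(1),np.round(w2f(p),1))
E
python3 d.py
python3 - <<'E'
from h import *
i,K,C=cam("top");crop(i,270,180,100,100,6,"pics/top2.png")
i,K,C=cam("side");crop(i,200,210,120,110,6,"pics/side2.png")
E
```

```text
sleevetop [ 552.3 -209.8  100. ] [  64.4 -153.4]
sleevebot [ 551.8 -207.8   52. ] [  63.7 -151.5]
hub [ 444.6 -183.5   50. ] [ -45.4 -137.6]
hub54 [ 445.4 -182.3   54. ] [ -44.6 -136.3]
t 15.6 ee [587.  -97.8 191.5] fix [ 88.1 -38.6] yaw -5.6 tiltx [ 0.004  0.001 -1.   ] F [-0.1 -0.1  0.7] M [0.06 0.07 0.01] w 47.9
```

View pics/side2.png

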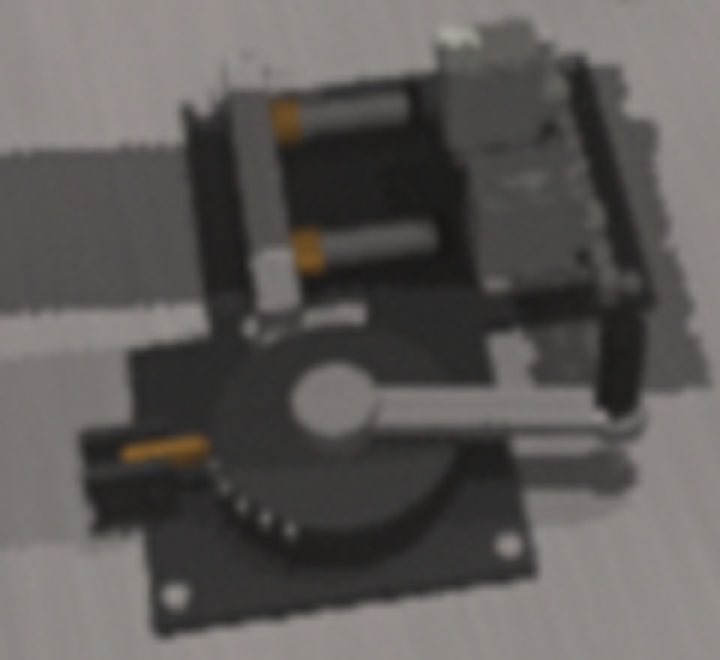

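Request:
apply_moves(
  increments=[
    {"dx": 0, "dy": -3.6, "dz": -0.75, "wx": 0, "wy": 0, "wz": 0, "gripper": -0.4},
    {"dx": 0, "dy": -3.6, "dz": -0.75, "wx": 0, "wy": 0, "wz": 0, "gripper": -0.4},
    {"dx": 0, "dy": -3.6, "dz": -0.75, "wx": 0, "wy": 0, "wz": 0, "gripper": -0.4},
    {"dx": 1.5, "dy": 0, "dz": 0, "wx": 0.135, "wy": 0, "wz": 0, "gripper": -0.4},
    {"dx": 2, "dy": 0, "dz": 0, "wx": 0, "wy": 0, "wz": 0, "gripper": -0.4},
    {"dx": 0, "dy": 0, "dz": 0, "wx": 0, "wy": 0, "wz": 0, "gripper": -0.4},
  ],
)

```text
time: 16.3
ee_pos: [547.0, -205.4, 152.5]
tool_rot: [[-0.002, 0.234, 0.972], [0.004, 0.972, -0.234], [-1.0, 0.003, -0.003]]
contact_force: [-0.6, -0.2, -1.4]
width: 60.5
```

```bash
cat > l.py <<'E'
from h import *
import sys
s=env.get_state();R=s["tool_rot"];p=s["ee_pos"]
print("t",round(s["time"],2),"ee",p.round(1),"yaw",np.degrees(np.arctan2(R[1,2],R[0,2])).round(2),"tiltx",R[:,0].round(3),"need",(R.T@(np.array([float(sys.argv[1]),float(sys.argv[2]),p[2]])-p)).round(1),"w",s["width"].round(1),"F",s["contact_force"].round(1))
E
python3 l.py 552.2 -209
python3 - <<'E'
from h import *
i,K,C=cam("wrist"); np.savez("/tmp/lev2.npz",K=K,C=C,img=i); crop(i,0,0,560,420,1.4,"pics/w13.png")
E
```

```text
Traceback (most recent call last):
  File "l.py", line 4, in <module>
    print("t",round(s["time"],2),"ee",p.round(1),"yaw",np.degrees(np.arctan2(R[1,2],R[0,2])).round(2),"tiltx",R[:,0].round(3),"need",(R.T@(np.array([float(sys.argv[1]),float(sys.argv[2]),p[2]])-p)).round(1),"w",s["width"].round(1),"F",s["contact_force"].round(1))
                                                                                                                                                                                                                   ^^^^^^^^^^^^^^^^
AttributeError: 'float' object has no attribute 'round'
```

View pics/w13.png

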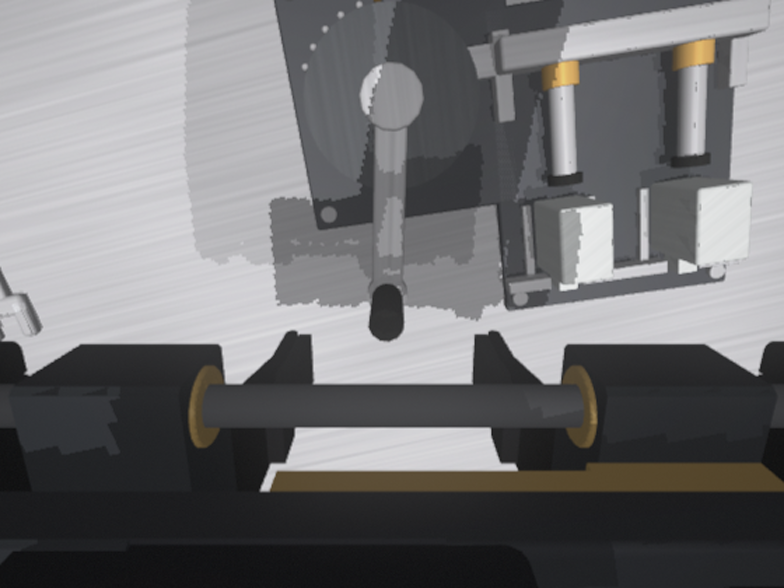

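```bash
sed -i 's/s\["width"\].round(1)/round(float(s["width"]),1)/' l.py
python3 - <<'E'
from h import *
z=np.load("/tmp/lev2.npz");K,C=z["K"],z["C"]; i=z["img"]
crop(i,190,0,130,130,6,"pics/w14.png")
f=lambda u,v,zz: onz(K,C,(u/1.4,v/1.4),zz)
G=f(386,323,100); H=f(391,97,52); print(G,H,np.linalg.norm((G-H)[:2]),np.degrees(np.arctan2(*(G-H)[[1,0]])))
for zz in (35,40,45):
    D=[f(*d,zz)[:2]-H[:2] for d in [(305,66),(312,47),(325,28),(340,14),(358,3)]]
    a=[np.arctan2(d[1],d[0]) for d in D]; print(zz,[round(np.linalg.norm(d),1) for d in D],np.round(a,3),np.diff(a).round(3))
E
python3 l.py 552.2 -209
```

```text
[ 551.61657278 -209.77585982  100.        ] [ 446.02599    -181.74653751   52.        ] 109.24749004292576 -14.8664688054451
35 [np.float64(50.8), np.float64(51.2), np.float64(51.3), np.float64(51.4), np.float64(51.9)] [-2.165 -2.371 -2.606 -2.815 -3.031] [-0.206 -0.235 -0.21  -0.216]
40 [np.float64(49.7), np.float64(50.0), np.float64(50.0), np.float64(50.1), np.float64(50.5)] [-2.156 -2.362 -2.599 -2.81  -3.027] [-0.207 -0.236 -0.211 -0.217]
45 [np.float64(48.6), np.float64(48.8), np.float64(48.7), np.float64(48.8), np.float64(49.1)] [-2.146 -2.354 -2.591 -2.804 -3.024] [-0.208 -0.238 -0.213 -0.22 ]
t 16.35 ee [ 547.8 -205.4  154. ] yaw -13.53 tiltx [-0.     0.004 -1.   ] need [-0.  -2.5  5.1] w 61.1 F [0.3 0.5 0.8]
```

View pics/w14.png

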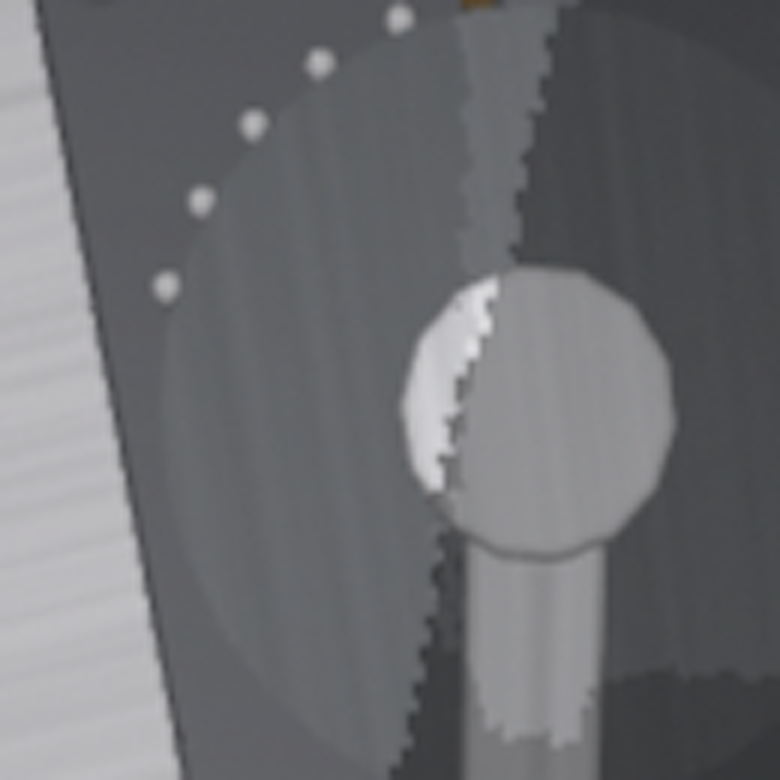

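Request:
apply_moves(
  increments=[
    {"dx": 2, "dy": -0.27, "dz": 0.48, "wx": 0, "wy": 0, "wz": -0.002, "gripper": -0.4},
    {"dx": 2, "dy": 0, "dz": 0, "wx": 0, "wy": 0, "wz": 0, "gripper": -0.4},
    {"dx": 0, "dy": 0, "dz": 0, "wx": 0, "wy": 0, "wz": 0, "gripper": -0.4},
  ],
)

```text
time: 16.65
ee_pos: [553.2, -207.8, 116.2]
tool_rot: [[0.002, 0.231, 0.973], [0.002, 0.973, -0.231], [-1.0, 0.003, 0.002]]
contact_force: [-0.7, -0.1, 0.5]
width: 60.4
```

```bash
python3 l.py 552 -209.4
python3 - <<'E'
from h import *
z=np.load("/tmp/lev2.npz");K,C=z["K"],z["C"]
for zz in (30,35,40):
    D=onz(K,C,(190+479/6,0),zz)-[446,-181.7,0]; print(np.hypot(*D[:2]),np.arctan2(D[1],D[0]))
i,K,C=cam("wrist"); crop(i,190,180,180,120,4,"pics/w15.png")
E
```

```text
t 16.65 ee [ 553.2 -207.8  116.2] yaw -13.35 tiltx [ 0.002  0.002 -1.   ] need [-0.  -1.8 -0.8] w 60.4 F [-0.7 -0.1  0.5]
52.09744042263971 3.0441440986573896
50.69580609463476 3.045582978779564
49.29428269471291 3.047103682000464
```

View pics/w15.png

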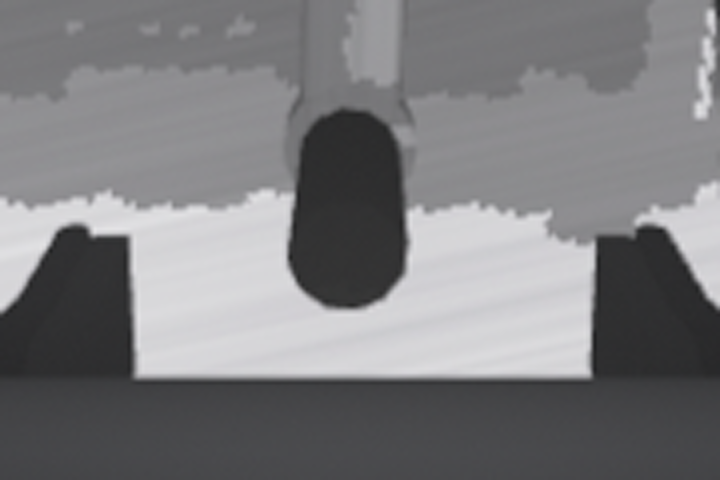

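Request:
apply_moves(
  increments=[
    {"dx": 1.5, "dy": -0.18, "dz": -0.1, "wx": 0, "wy": 0.002, "wz": -0.002, "gripper": -0.4},
    {"dx": 2, "dy": 0, "dz": 0, "wx": 0, "wy": 0, "wz": 0, "gripper": -0.4},
    {"dx": 1.5, "dy": 0, "dz": 0, "wx": 0, "wy": 0, "wz": 0, "gripper": -0.3},
    {"dx": 0.2, "dy": 0, "dz": 0, "wx": 0, "wy": 0, "wz": 0, "gripper": -0.1},
  ],
)

```text
time: 17.1
ee_pos: [555.1, -209.6, 67.4]
tool_rot: [[0.008, 0.229, 0.973], [-0.001, 0.973, -0.229], [-1.0, 0.001, 0.008]]
contact_force: [-0.3, 0.2, 0.0]
width: 54.5
```

```bash
python3 l.py 552 -209.4
```

```text
t 17.1 ee [ 555.1 -209.6   67.4] yaw -13.24 tiltx [ 0.008 -0.001 -1.   ] need [-0.  -0.5 -3.1] w 54.5 F [-0.3  0.2  0. ]
```

Request:
apply_moves(
  increments=[
    {"dx": 0.4, "dy": -0.05, "dz": -0.3, "wx": 0, "wy": 0.008, "wz": 0, "gripper": 0},
    {"dx": 0, "dy": 0, "dz": 0, "wx": 0, "wy": 0, "wz": 0, "gripper": 0.2},
    {"dx": 0, "dy": 0, "dz": 0, "wx": 0, "wy": 0, "wz": 0, "gripper": 1},
    {"dx": 0, "dy": 0, "dz": 0, "wx": 0, "wy": 0, "wz": 0, "gripper": 1},
    {"dx": 0, "dy": 0, "dz": 0, "wx": 0, "wy": 0, "wz": 0, "gripper": 1},
  ],
)

```text
time: 17.6
ee_pos: [552.8, -209.8, 65.0]
tool_rot: [[0.001, 0.229, 0.973], [0.001, 0.973, -0.229], [-1.0, 0.001, 0.001]]
contact_force: [0.5, -1.0, -0.2]
width: 19.3
```

```bash
python3 l.py 552 -209.4
```

```text
t 17.6 ee [ 552.8 -209.8   65. ] yaw -13.23 tiltx [ 0.001  0.001 -1.   ] need [-0.   0.2 -0.9] w 19.3 F [ 0.5 -1.  -0.2]
```

```bash
cat > q.py <<'E'
from h import *
A=np.array([445.5,-182.5]); a0=np.arctan2(-27.1,106.8)
s=env.get_state();R=s["tool_rot"];p=s["ee_pos"];d=p[:2]-A;an=np.arctan2(d[1],d[0]);r=np.hypot(*d)
t=np.array([np.sin(an),-np.cos(an)]); F=s["contact_force"]
yaw=np.arctan2(R[1,2],R[0,2])
print("t %.2f th %.3f r %.1f Ft %.1f Fr %.1f Fz %.1f z %.1f w %.1f yaw-arm %.3f tilt %s Mz %.2f"%(s["time"],a0-an,r,-F[:2]@t,F[:2]@d/r,F[2],p[2],s["width"],yaw-an,R[2,1:].round(3),s["ft_torque"][2]))
E
python3 q.py
```

```text
t 17.60 th 0.001 r 110.8 Ft -0.9 Fr 0.8 Fz -0.2 z 65.0 w 19.3 yaw-arm 0.018 tilt [0.001 0.001] Mz -0.04
```

Request:
apply_moves(
  increments=[
    {"dx": 0, "dy": -0.3, "dz": 0, "wx": 0.02, "wy": 0, "wz": 0, "gripper": 1},
    {"dx": 0, "dy": -0.3, "dz": 0, "wx": 0.02, "wy": 0, "wz": 0, "gripper": 1},
  ],
)

```text
time: 17.8
ee_pos: [552.4, -211.9, 65.1]
tool_rot: [[0.002, 0.267, 0.964], [0.006, 0.964, -0.267], [-1.0, 0.006, 0.0]]
contact_force: [1.3, 7.4, 0.5]
width: 17.0
```

```bash
python3 q.py
```

```text
t 17.80 th 0.020 r 110.8 Ft 7.5 Fr -0.7 Fz 0.5 z 65.1 w 17.0 yaw-arm -0.002 tilt [0.006 0.   ] Mz 0.01
```

Request:
apply_moves(
  increments=[
    {"dx": 0, "dy": -0.3, "dz": 0, "wx": 0.02, "wy": 0, "wz": -0.006, "gripper": 1},
    {"dx": 0, "dy": -0.3, "dz": 0, "wx": 0.02, "wy": 0, "wz": 0, "gripper": 1},
  ],
)

```text
time: 18.0
ee_pos: [552.0, -213.1, 65.1]
tool_rot: [[0.001, 0.305, 0.952], [0.006, 0.952, -0.305], [-1.0, 0.006, -0.001]]
contact_force: [0.4, 7.7, 0.4]
width: 17.3
```

```bash
python3 q.py
```

```text
t 18.00 th 0.031 r 110.8 Ft 7.5 Fr -1.7 Fz 0.4 z 65.1 w 17.3 yaw-arm -0.030 tilt [ 0.006 -0.001] Mz -0.01
```

Request:
apply_moves(
  increments=[
    {"dx": 0, "dy": -0.3, "dz": 0, "wx": 0.02, "wy": 0, "wz": -0.004, "gripper": 1},
    {"dx": 0, "dy": -0.3, "dz": 0, "wx": 0.02, "wy": 0, "wz": 0, "gripper": 1},
  ],
)

```text
time: 18.2
ee_pos: [551.7, -214.0, 65.1]
tool_rot: [[0.001, 0.342, 0.94], [0.007, 0.94, -0.342], [-1.0, 0.007, -0.002]]
contact_force: [1.6, 7.5, -0.2]
width: 17.2
```

```bash
python3 q.py
```

```text
t 18.20 th 0.040 r 110.8 Ft 7.7 Fr -0.6 Fz -0.2 z 65.1 w 17.2 yaw-arm -0.060 tilt [ 0.007 -0.002] Mz -0.00
```

Request:
apply_moves(
  increments=[
    {"dx": 0, "dy": -0.5, "dz": 0, "wx": 0, "wy": 0, "wz": -0.007, "gripper": 1},
    {"dx": 0, "dy": -0.5, "dz": 0, "wx": 0, "wy": 0, "wz": 0, "gripper": 1},
  ],
)

```text
time: 18.4
ee_pos: [550.3, -218.3, 65.1]
tool_rot: [[-0.0, 0.339, 0.941], [0.006, 0.941, -0.339], [-1.0, 0.006, -0.002]]
contact_force: [2.7, 8.1, -1.0]
width: 17.1
```

```bash
python3 q.py
```

```text
t 18.40 th 0.081 r 110.7 Ft 8.5 Fr -0.1 Fz -1.0 z 65.1 w 17.1 yaw-arm -0.017 tilt [ 0.006 -0.002] Mz -0.01
```

Request:
apply_moves(
  increments=[
    {"dx": 0, "dy": -0.5, "dz": 0, "wx": 0.01, "wy": 0, "wz": -0.004, "gripper": 1},
  ],
)

```text
time: 18.5
ee_pos: [549.4, -220.7, 65.0]
tool_rot: [[-0.001, 0.348, 0.938], [0.005, 0.938, -0.348], [-1.0, 0.005, -0.003]]
contact_force: [1.8, 7.6, -0.4]
width: 16.9
```

```bash
python3 q.py
```

```text
t 18.50 th 0.104 r 110.7 Ft 7.8 Fr -0.9 Fz -0.4 z 65.0 w 16.9 yaw-arm -0.003 tilt [ 0.005 -0.003] Mz 0.00
```

Request:
apply_moves(
  increments=[
    {"dx": 0, "dy": -0.5, "dz": 0, "wx": 0.01, "wy": 0, "wz": -0.004, "gripper": 1},
  ],
)

```text
time: 18.6
ee_pos: [548.6, -222.9, 65.1]
tool_rot: [[-0.001, 0.356, 0.934], [0.005, 0.934, -0.356], [-1.0, 0.004, -0.003]]
contact_force: [1.3, 8.0, 0.2]
width: 16.8
```

```bash
python3 q.py
```

```text
t 18.60 th 0.125 r 110.7 Ft 7.9 Fr -1.7 Fz 0.2 z 65.1 w 16.8 yaw-arm 0.010 tilt [ 0.004 -0.003] Mz -0.06
```

Request:
apply_moves(
  increments=[
    {"dx": 0, "dy": -0.5, "dz": 0, "wx": 0.025, "wy": -0.003, "wz": -0.004, "gripper": 1},
  ],
)

```text
time: 18.7
ee_pos: [547.7, -225.1, 65.1]
tool_rot: [[0.001, 0.378, 0.926], [0.003, 0.926, -0.378], [-1.0, 0.003, -0.001]]
contact_force: [2.4, 9.6, 0.2]
width: 17.3
```

```bash
python3 q.py
```

```text
t 18.70 th 0.147 r 110.7 Ft 9.8 Fr -1.5 Fz 0.2 z 65.1 w 17.3 yaw-arm 0.007 tilt [ 0.003 -0.001] Mz 0.03
```

Request:
apply_moves(
  increments=[
    {"dx": 0, "dy": -0.5, "dz": 0, "wx": 0.025, "wy": -0.003, "wz": -0.004, "gripper": 1},
  ],
)

```text
time: 18.8
ee_pos: [547.1, -226.5, 65.1]
tool_rot: [[0.003, 0.401, 0.916], [0.002, 0.916, -0.401], [-1.0, 0.003, 0.002]]
contact_force: [4.2, 11.2, -1.4]
width: 17.4
```

```bash
python3 q.py
```

```text
t 18.80 th 0.161 r 110.7 Ft 12.0 Fr -0.6 Fz -1.4 z 65.1 w 17.4 yaw-arm -0.003 tilt [0.003 0.002] Mz 0.04
```

Request:
apply_moves(
  increments=[
    {"dx": 0, "dy": -0.5, "dz": 0, "wx": 0.02, "wy": -0.003, "wz": -0.004, "gripper": 1},
  ],
)

```text
time: 18.9
ee_pos: [546.6, -227.5, 65.1]
tool_rot: [[0.006, 0.418, 0.909], [0.001, 0.909, -0.418], [-1.0, 0.003, 0.005]]
contact_force: [5.7, 11.9, -0.9]
width: 17.3
```

```bash
python3 q.py
```

```text
t 18.90 th 0.170 r 110.7 Ft 13.1 Fr 0.3 Fz -0.9 z 65.1 w 17.3 yaw-arm -0.012 tilt [0.003 0.005] Mz 0.02
```

Request:
apply_moves(
  increments=[
    {"dx": 0, "dy": -0.5, "dz": 0, "wx": 0.02, "wy": -0.003, "wz": -0.004, "gripper": 1},
  ],
)

```text
time: 19.0
ee_pos: [546.4, -228.1, 65.1]
tool_rot: [[0.009, 0.434, 0.901], [0.0, 0.901, -0.434], [-1.0, 0.004, 0.008]]
contact_force: [5.7, 11.4, -0.2]
width: 17.2
```

```bash
python3 q.py
```

```text
t 19.00 th 0.175 r 110.7 Ft 12.7 Fr 0.6 Fz -0.2 z 65.1 w 17.2 yaw-arm -0.025 tilt [0.004 0.008] Mz 0.00
```

Request:
apply_moves(
  increments=[
    {"dx": 0, "dy": -0.62, "dz": 0, "wx": 0.005, "wy": 0.008, "wz": -0.004, "gripper": 1},
  ],
)

```text
time: 19.1
ee_pos: [545.9, -228.9, 65.1]
tool_rot: [[0.002, 0.436, 0.9], [0.005, 0.9, -0.436], [-1.0, 0.006, -0.0]]
contact_force: [5.5, 11.1, -3.0]
width: 16.8
```

```bash
python3 q.py
```

```text
t 19.10 th 0.185 r 110.6 Ft 12.4 Fr 0.4 Fz -3.0 z 65.1 w 16.8 yaw-arm -0.018 tilt [ 0.006 -0.   ] Mz -0.01
```

Request:
apply_moves(
  increments=[
    {"dx": 0, "dy": -0.62, "dz": 0, "wx": 0.015, "wy": 0, "wz": -0.004, "gripper": 1},
  ],
)

```text
time: 19.2
ee_pos: [544.7, -231.5, 65.1]
tool_rot: [[0.001, 0.448, 0.894], [0.005, 0.894, -0.448], [-1.0, 0.005, -0.001]]
contact_force: [2.4, 5.8, -1.2]
width: 17.5
```

```bash
python3 q.py
```

```text
t 19.20 th 0.210 r 110.6 Ft 6.2 Fr -0.4 Fz -1.2 z 65.1 w 17.5 yaw-arm -0.006 tilt [ 0.005 -0.001] Mz -0.09
```

Request:
apply_moves(
  increments=[
    {"dx": 0, "dy": -0.62, "dz": 0, "wx": 0.015, "wy": 0, "wz": -0.004, "gripper": 1},
  ],
)

```text
time: 19.3
ee_pos: [543.2, -234.4, 65.0]
tool_rot: [[0.001, 0.46, 0.888], [0.004, 0.888, -0.46], [-1.0, 0.004, -0.001]]
contact_force: [2.5, 6.0, 0.3]
width: 17.2
```

```bash
python3 q.py
```

```text
t 19.30 th 0.240 r 110.6 Ft 6.5 Fr -0.6 Fz 0.3 z 65.0 w 17.2 yaw-arm 0.010 tilt [ 0.004 -0.001] Mz 0.00
```

Request:
apply_moves(
  increments=[
    {"dx": 0, "dy": -0.5, "dz": 0, "wx": 0.03, "wy": 0, "wz": -0.004, "gripper": 1},
  ],
)

```text
time: 19.4
ee_pos: [541.8, -236.6, 65.0]
tool_rot: [[-0.0, 0.486, 0.874], [0.003, 0.874, -0.486], [-1.0, 0.003, -0.002]]
contact_force: [2.2, 7.6, -1.0]
width: 17.0
```

```bash
python3 q.py
```

```text
t 19.40 th 0.263 r 110.5 Ft 7.7 Fr -1.8 Fz -1.0 z 65.0 w 17.0 yaw-arm 0.005 tilt [ 0.003 -0.002] Mz 0.02
```

Request:
apply_moves(
  increments=[
    {"dx": 0, "dy": -0.5, "dz": 0, "wx": 0.025, "wy": 0, "wz": -0.004, "gripper": 1},
    {"dx": 0, "dy": -0.5, "dz": 0, "wx": 0.025, "wy": 0, "wz": -0.004, "gripper": 1},
  ],
)

```text
time: 19.6
ee_pos: [539.5, -240.5, 65.1]
tool_rot: [[-0.001, 0.528, 0.849], [0.002, 0.849, -0.528], [-1.0, 0.001, -0.002]]
contact_force: [4.8, 6.5, -2.4]
width: 17.1
```

```bash
python3 q.py
```

```text
t 19.60 th 0.304 r 110.4 Ft 8.0 Fr 0.7 Fz -2.4 z 65.1 w 17.1 yaw-arm -0.004 tilt [ 0.001 -0.002] Mz -0.02
```

Request:
apply_moves(
  increments=[
    {"dx": 0, "dy": -0.5, "dz": 0, "wx": 0.025, "wy": 0, "wz": -0.004, "gripper": 1},
  ],
)

```text
time: 19.7
ee_pos: [538.3, -242.3, 65.1]
tool_rot: [[-0.002, 0.549, 0.836], [0.001, 0.836, -0.549], [-1.0, -0.0, -0.002]]
contact_force: [4.6, 6.3, -2.7]
width: 17.0
```

```bash
python3 q.py
```

```text
t 19.70 th 0.324 r 110.4 Ft 7.8 Fr 0.4 Fz -2.7 z 65.1 w 17.0 yaw-arm -0.009 tilt [-0.    -0.002] Mz -0.01
```

Request:
apply_moves(
  increments=[
    {"dx": 0, "dy": -0.5, "dz": 0, "wx": 0.025, "wy": 0, "wz": -0.004, "gripper": 1},
  ],
)

```text
time: 19.8
ee_pos: [537.1, -244.0, 65.1]
tool_rot: [[-0.002, 0.569, 0.822], [0.0, 0.822, -0.569], [-1.0, -0.001, -0.002]]
contact_force: [6.1, 7.3, -3.9]
width: 17.2
```

```bash
python3 q.py
```

```text
t 19.80 th 0.343 r 110.3 Ft 9.4 Fr 1.0 Fz -3.9 z 65.1 w 17.2 yaw-arm -0.014 tilt [-0.001 -0.002] Mz 0.01
```

Request:
apply_moves(
  increments=[
    {"dx": 0, "dy": -0.6, "dz": 0, "wx": 0.01, "wy": 0, "wz": 0, "gripper": 1},
  ],
)

```text
time: 19.9
ee_pos: [535.6, -246.2, 65.1]
tool_rot: [[0.0, 0.576, 0.817], [0.003, 0.817, -0.576], [-1.0, 0.002, -0.002]]
contact_force: [6.1, 7.9, -2.8]
width: 17.5
```

```bash
python3 q.py
```

```text
t 19.90 th 0.367 r 110.3 Ft 10.0 Fr 0.4 Fz -2.8 z 65.1 w 17.5 yaw-arm 0.001 tilt [ 0.002 -0.002] Mz -0.01
```

Request:
apply_moves(
  increments=[
    {"dx": 0, "dy": -0.6, "dz": 0, "wx": 0.01, "wy": 0, "wz": 0, "gripper": 1},
  ],
)

```text
time: 20.0
ee_pos: [534.4, -247.8, 65.2]
tool_rot: [[0.003, 0.583, 0.813], [0.006, 0.813, -0.583], [-1.0, 0.007, -0.001]]
contact_force: [9.3, 9.8, -4.8]
width: 17.0
```

```bash
python3 q.py
```

```text
t 20.00 th 0.385 r 110.3 Ft 13.4 Fr 1.6 Fz -4.8 z 65.2 w 17.0 yaw-arm 0.012 tilt [ 0.007 -0.001] Mz 0.01
```

Request:
apply_moves(
  increments=[
    {"dx": 0, "dy": -0.6, "dz": 0, "wx": 0.01, "wy": 0, "wz": 0, "gripper": 1},
  ],
)

```text
time: 20.1
ee_pos: [533.5, -249.0, 65.1]
tool_rot: [[0.006, 0.589, 0.808], [0.01, 0.808, -0.589], [-1.0, 0.012, -0.001]]
contact_force: [9.3, 10.8, -4.5]
width: 17.0
```

```bash
python3 q.py
```

```text
t 20.10 th 0.398 r 110.3 Ft 14.2 Fr 0.9 Fz -4.5 z 65.1 w 17.0 yaw-arm 0.017 tilt [ 0.012 -0.001] Mz -0.00
```

Request:
apply_moves(
  increments=[
    {"dx": 0, "dy": -0.6, "dz": 0, "wx": 0.01, "wy": 0, "wz": 0, "gripper": 1},
  ],
)

```text
time: 20.2
ee_pos: [532.7, -250.1, 65.1]
tool_rot: [[0.009, 0.595, 0.804], [0.014, 0.804, -0.595], [-1.0, 0.017, -0.001]]
contact_force: [7.3, 8.9, -4.0]
width: 17.0
```

```bash
python3 q.py
```

```text
t 20.20 th 0.411 r 110.3 Ft 11.6 Fr 0.3 Fz -4.0 z 65.1 w 17.0 yaw-arm 0.023 tilt [ 0.017 -0.001] Mz -0.02
```

Request:
apply_moves(
  increments=[
    {"dx": 0, "dy": -0.55, "dz": 0, "wx": 0.03, "wy": 0, "wz": -0.016, "gripper": 1},
  ],
)

```text
time: 20.3
ee_pos: [531.0, -252.1, 65.1]
tool_rot: [[0.002, 0.618, 0.786], [0.004, 0.786, -0.618], [-1.0, 0.004, -0.001]]
contact_force: [4.7, 5.9, -3.1]
width: 17.2
```

```bash
python3 q.py
```

```text
t 20.30 th 0.435 r 110.3 Ft 7.5 Fr -0.1 Fz -3.1 z 65.1 w 17.2 yaw-arm 0.017 tilt [ 0.004 -0.001] Mz -0.01
```

Request:
apply_moves(
  increments=[
    {"dx": 0, "dy": -0.55, "dz": 0, "wx": 0.025, "wy": 0, "wz": -0.006, "gripper": 1},
  ],
)

```text
time: 20.4
ee_pos: [529.7, -253.7, 65.1]
tool_rot: [[0.001, 0.636, 0.771], [0.001, 0.771, -0.636], [-1.0, 0.001, -0.0]]
contact_force: [6.2, 5.9, -3.6]
width: 17.0
```

```bash
python3 q.py
```

```text
t 20.40 th 0.453 r 110.3 Ft 8.6 Fr 0.9 Fz -3.6 z 65.1 w 17.0 yaw-arm 0.012 tilt [ 0.001 -0.   ] Mz -0.02
```

Request:
apply_moves(
  increments=[
    {"dx": 0, "dy": -0.5, "dz": 0, "wx": 0.025, "wy": 0, "wz": -0.004, "gripper": 1},
  ],
)

```text
time: 20.5
ee_pos: [528.2, -255.3, 65.1]
tool_rot: [[0.0, 0.655, 0.756], [0.0, 0.756, -0.655], [-1.0, 0.0, -0.0]]
contact_force: [6.1, 5.3, -4.1]
width: 17.4
```

```bash
python3 q.py
```

```text
t 20.50 th 0.473 r 110.2 Ft 8.0 Fr 1.1 Fz -4.1 z 65.1 w 17.4 yaw-arm 0.008 tilt [ 0. -0.] Mz -0.00
```

Request:
apply_moves(
  increments=[
    {"dx": 0, "dy": -0.5, "dz": 0, "wx": 0.025, "wy": 0, "wz": 0, "gripper": 1},
    {"dx": 0, "dy": -0.5, "dz": 0, "wx": 0.025, "wy": 0, "wz": 0, "gripper": 1},
  ],
)

```text
time: 20.7
ee_pos: [525.5, -258.1, 65.2]
tool_rot: [[0.005, 0.69, 0.723], [0.004, 0.723, -0.691], [-1.0, 0.007, 0.001]]
contact_force: [6.8, 6.2, -4.7]
width: 17.2
```

```bash
python3 q.py
```

```text
t 20.70 th 0.509 r 110.1 Ft 9.2 Fr 0.7 Fz -4.7 z 65.2 w 17.2 yaw-arm -0.005 tilt [0.007 0.001] Mz -0.01
```

Request:
apply_moves(
  increments=[
    {"dx": 0, "dy": -0.5, "dz": 0, "wx": 0.025, "wy": 0, "wz": 0, "gripper": 1},
    {"dx": 0, "dy": -0.5, "dz": 0, "wx": 0.02, "wy": 0, "wz": 0, "gripper": 1},
  ],
)

```text
time: 20.9
ee_pos: [522.6, -261.0, 65.2]
tool_rot: [[0.011, 0.721, 0.693], [0.008, 0.693, -0.721], [-1.0, 0.013, 0.002]]
contact_force: [7.6, 4.9, -5.6]
width: 17.1
```

```bash
python3 q.py
```

```text
t 20.90 th 0.546 r 110.0 Ft 8.9 Fr 1.8 Fz -5.6 z 65.2 w 17.1 yaw-arm -0.011 tilt [0.013 0.002] Mz -0.00
```

Request:
apply_moves(
  increments=[
    {"dx": 0, "dy": -0.55, "dz": 0, "wx": 0.02, "wy": 0, "wz": 0, "gripper": 1},
  ],
)

```text
time: 21.0
ee_pos: [520.7, -262.8, 65.2]
tool_rot: [[0.014, 0.734, 0.679], [0.01, 0.679, -0.734], [-1.0, 0.017, 0.002]]
contact_force: [8.0, 5.8, -5.4]
width: 17.2
```

```bash
python3 q.py
```

```text
t 21.00 th 0.570 r 110.0 Ft 9.8 Fr 1.2 Fz -5.4 z 65.2 w 17.2 yaw-arm -0.006 tilt [0.017 0.002] Mz 0.03
```

Request:
apply_moves(
  increments=[
    {"dx": 0, "dy": -0.6, "dz": 0, "wx": 0.015, "wy": 0, "wz": -0.016, "gripper": 1},
  ],
)

```text
time: 21.1
ee_pos: [518.4, -264.9, 65.2]
tool_rot: [[0.005, 0.744, 0.668], [0.001, 0.668, -0.744], [-1.0, 0.005, 0.003]]
contact_force: [11.8, 6.9, -6.9]
width: 17.0
```

```bash
python3 q.py
```

```text
t 21.10 th 0.598 r 110.0 Ft 13.4 Fr 2.7 Fz -6.9 z 65.2 w 17.0 yaw-arm 0.007 tilt [0.005 0.003] Mz -0.03
```

Request:
apply_moves(
  increments=[
    {"dx": 0, "dy": -0.6, "dz": 0, "wx": 0.015, "wy": 0, "wz": -0.008, "gripper": 1},
  ],
)

```text
time: 21.2
ee_pos: [517.2, -265.8, 65.2]
tool_rot: [[0.004, 0.753, 0.658], [-0.002, 0.658, -0.753], [-1.0, 0.001, 0.004]]
contact_force: [14.4, 7.1, -9.2]
width: 17.4
```

```bash
python3 q.py
```

```text
t 21.20 th 0.612 r 110.0 Ft 15.6 Fr 4.0 Fz -9.2 z 65.2 w 17.4 yaw-arm 0.008 tilt [0.001 0.004] Mz 0.02
```

Request:
apply_moves(
  increments=[
    {"dx": 0, "dy": -0.62, "dz": 0, "wx": 0.01, "wy": 0, "wz": -0.006, "gripper": 1},
  ],
)

```text
time: 21.3
ee_pos: [516.4, -266.5, 65.3]
tool_rot: [[0.004, 0.758, 0.653], [-0.004, 0.653, -0.758], [-1.0, 0.001, 0.006]]
contact_force: [15.0, 7.8, -10.7]
width: 17.1
```

```bash
python3 q.py
```

```text
t 21.30 th 0.621 r 109.9 Ft 16.5 Fr 3.7 Fz -10.7 z 65.3 w 17.1 yaw-arm 0.010 tilt [0.001 0.006] Mz -0.01
```

Request:
apply_moves(
  increments=[
    {"dx": 0.15, "dy": -0.62, "dz": 0, "wx": 0.01, "wy": 0.004, "wz": 0, "gripper": 1},
  ],
)

```text
time: 21.4
ee_pos: [515.2, -267.9, 64.7]
tool_rot: [[0.007, 0.762, 0.647], [0.001, 0.647, -0.762], [-1.0, 0.006, 0.004]]
contact_force: [4.0, 9.7, 12.8]
width: 17.2
```

```bash
python3 q.py
```

```text
t 21.40 th 0.637 r 110.2 Ft 9.2 Fr -5.0 Fz 12.8 z 64.7 w 17.2 yaw-arm 0.019 tilt [0.006 0.004] Mz 0.02
```

Request:
apply_moves(
  increments=[
    {"dx": 0.1, "dy": -0.62, "dz": 0, "wx": 0.01, "wy": 0, "wz": 0, "gripper": 1},
  ],
)

```text
time: 21.5
ee_pos: [513.7, -269.0, 64.9]
tool_rot: [[0.011, 0.767, 0.641], [0.004, 0.641, -0.767], [-1.0, 0.011, 0.004]]
contact_force: [6.3, 9.8, 7.0]
width: 17.4
```

```bash
python3 q.py
```

```text
t 21.50 th 0.655 r 110.2 Ft 11.1 Fr -3.8 Fz 7.0 z 64.9 w 17.4 yaw-arm 0.029 tilt [0.011 0.004] Mz 0.01
```

Request:
apply_moves(
  increments=[
    {"dx": 0, "dy": -0.5, "dz": 0, "wx": 0.03, "wy": 0, "wz": -0.01, "gripper": 1},
  ],
)

```text
time: 21.6
ee_pos: [512.2, -269.9, 65.3]
tool_rot: [[0.007, 0.785, 0.619], [0.0, 0.619, -0.785], [-1.0, 0.006, 0.004]]
contact_force: [9.5, 4.9, -10.1]
width: 17.3
```

```bash
python3 q.py
```

```text
t 21.60 th 0.670 r 109.9 Ft 10.5 Fr 1.9 Fz -10.1 z 65.3 w 17.3 yaw-arm 0.015 tilt [0.006 0.004] Mz -0.02
```

Request:
apply_moves(
  increments=[
    {"dx": 0, "dy": -0.5, "dz": 0, "wx": 0.03, "wy": 0, "wz": -0.005, "gripper": 1},
  ],
)

```text
time: 21.7
ee_pos: [510.7, -270.8, 65.3]
tool_rot: [[0.006, 0.803, 0.596], [-0.001, 0.596, -0.803], [-1.0, 0.004, 0.005]]
contact_force: [9.3, 3.3, -11.0]
width: 16.9
```

```bash
python3 q.py
```

```text
t 21.70 th 0.687 r 109.8 Ft 9.4 Fr 2.9 Fz -11.0 z 65.3 w 16.9 yaw-arm 0.003 tilt [0.004 0.005] Mz -0.03
```

Request:
apply_moves(
  increments=[
    {"dx": 0.03, "dy": -0.5, "dz": 0, "wx": 0.015, "wy": 0, "wz": 0, "gripper": 1},
  ],
)

```text
time: 21.8
ee_pos: [509.1, -272.0, 65.1]
tool_rot: [[0.01, 0.811, 0.584], [-0.001, 0.584, -0.812], [-1.0, 0.008, 0.006]]
contact_force: [9.2, 4.6, -4.0]
width: 17.1
```

```bash
python3 q.py
```

```text
t 21.80 th 0.705 r 109.8 Ft 10.1 Fr 1.6 Fz -4.0 z 65.1 w 17.1 yaw-arm 0.006 tilt [0.008 0.006] Mz 0.01
```

Request:
apply_moves(
  increments=[
    {"dx": 0.03, "dy": -0.5, "dz": 0, "wx": 0.015, "wy": 0, "wz": 0, "gripper": 1},
  ],
)

```text
time: 21.9
ee_pos: [507.7, -273.1, 65.1]
tool_rot: [[0.014, 0.819, 0.573], [0.001, 0.573, -0.819], [-1.0, 0.012, 0.007]]
contact_force: [9.0, 3.9, -4.6]
width: 17.2
```

```bash
python3 q.py
```

```text
t 21.90 th 0.721 r 109.9 Ft 9.6 Fr 1.8 Fz -4.6 z 65.1 w 17.2 yaw-arm 0.009 tilt [0.012 0.007] Mz 0.04
```

Request:
apply_moves(
  increments=[
    {"dx": 0.03, "dy": -0.5, "dz": 0, "wx": 0.015, "wy": 0, "wz": 0, "gripper": 1},
  ],
)

```text
time: 22.0
ee_pos: [506.2, -274.0, 65.2]
tool_rot: [[0.018, 0.827, 0.562], [0.002, 0.562, -0.827], [-1.0, 0.016, 0.008]]
contact_force: [8.7, 5.6, -4.7]
width: 17.1
```

```bash
python3 q.py
```

```text
t 22.00 th 0.736 r 109.9 Ft 10.3 Fr 0.2 Fz -4.7 z 65.2 w 17.1 yaw-arm 0.011 tilt [0.016 0.008] Mz 0.02
```

```bash
python3 - <<'E'
from h import *
i,K,C=cam("wrist"); crop(i,0,0,560,420,1.4,"pics/w20.png")
i,K,C=cam("side"); crop(i,190,200,150,120,5,"pics/s20.png")
E
python3 q.py;  python3 - <<'E'
from h import *
for _ in range(4): cam("top")
E
python3 q.py
```

```text
t 22.10 th 0.739 r 109.8 Ft 11.0 Fr 2.1 Fz -4.7 z 65.2 w 17.4 yaw-arm 0.013 tilt [0.016 0.008] Mz -0.00
t 22.30 th 0.736 r 109.8 Ft 10.5 Fr 0.8 Fz -4.4 z 65.1 w 17.3 yaw-arm 0.011 tilt [0.016 0.008] Mz 0.07
```

View pics/w20.png

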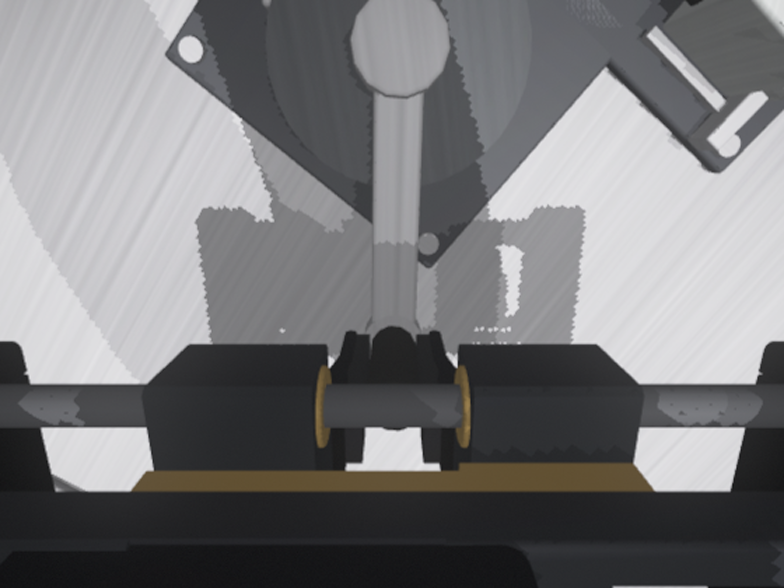

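View pics/s20.png

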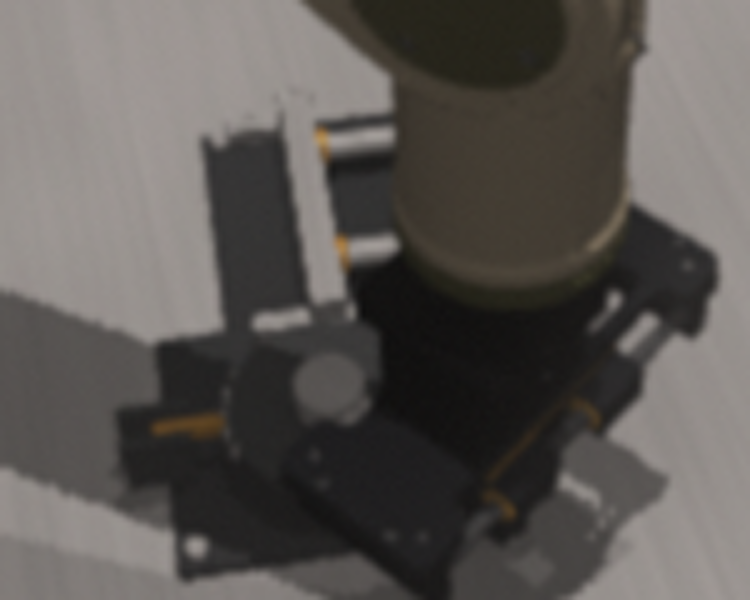

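Run:
```python
from h import *
i,K,C=load("side"); crop(i,210,260,50,45,14,"pics/s21.png")
i,K,C=load("top"); crop(i,250,170,120,110,6,"pics/t21.png")
```

```text
(no output)
```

View pics/s21.png

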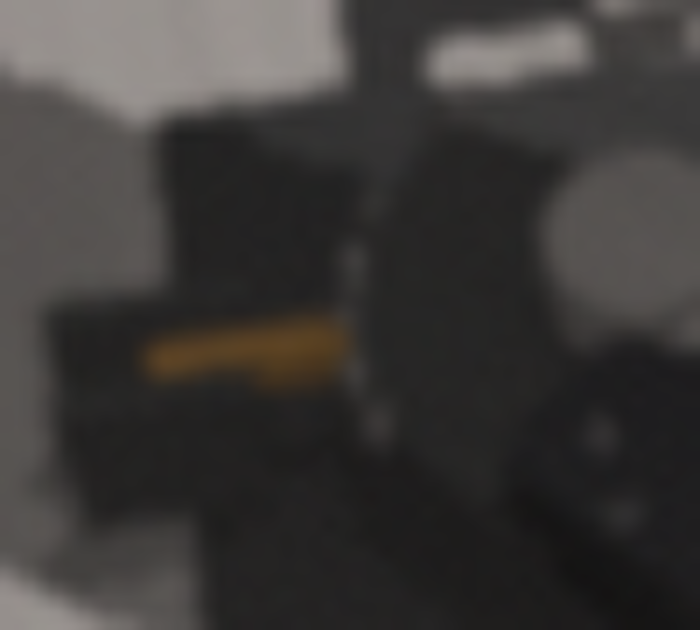

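View pics/t21.png

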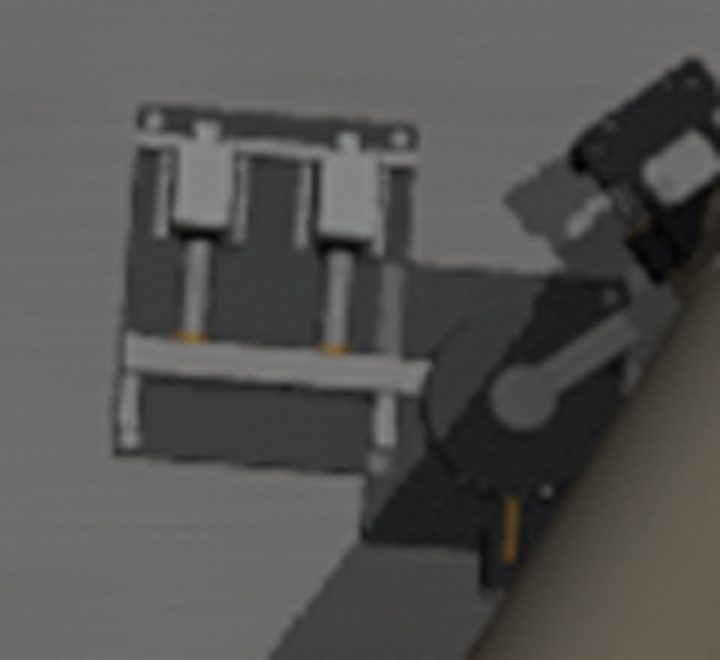

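```bash
python3 q.py; python3 -c "
from bench import env
print(env.sign_off())"; python3 q.py
```

```text
t 22.30 th 0.736 r 109.8 Ft 10.5 Fr 0.8 Fz -4.4 z 65.1 w 17.3 yaw-arm 0.011 tilt [0.016 0.008] Mz 0.07
the job is handed in; nothing more can be done
None
the job is handed in; nothing more can be done
```

Both blocks are standing in their pockets with their tongues in the notches. The lever is held at the third click, and the job was handed in at 22.3 s. The lever stayed at rest until both blocks were in and let go.

**Clicks by feel:** I felt three force drops at the grip, so the fourth click (expected near 0.86 rad) was never reached:

| Click | Lever angle (rad) | Force before (N) | Force after (N) |
|---|---|---|---|
| 1 | about 0.20 | 13 | 6 |
| 2 | about 0.42 | 14 | 7.5 |
| 3 | about 0.63 | 16.5 | 9–10 |

**Reading that disagreed:** A small downward correction during the third drop swung the vertical force from -11 N to +13 N. The side force then read 9.2 and 11.1 N before settling at 9–10 N in the smooth gap. I therefore relied on that gap and the pictures to confirm click 3.

**Last checks:**
- **Lever:** it held steady at 0.736–0.739 rad for 0.3 s, close to the estimated middle of the third notch (about 0.75 rad), with about 10.5 N of push.
- **Side picture:** it is blurry, but it appears to show three tooth marks past the pawl and two still to come.
- **Top picture:** both plungers are against the blocks, the blocks are up at the back wall, and the tongues are through the notches.

The jar, hammer and wrench were not touched. I could not check the second after hand-in, and no verdict was reported.

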